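# Form brass blanks in a small bayonet-headed press

### The arm

A 6-joint arm with a two-finger parallel gripper is mounted at the origin on a cart in front of the work surface, level with it; the furniture and walls round the work are solid. World frame = base frame: x ahead of the robot, y to its left, z up, the work surface at z = 0. Lengths are in m, angles in degrees, forces in N, time in s.
With the tool pointing down it reaches from about 0.25 to 0.725 m from the base axis. Payload 9.7 kg.
Tool frame: the origin (TCP) lies between the finger pads; the fingertips stand bot.tcp_to_tips ahead of it and the grasp point (between the pads) lies 11 mm behind it (bot.tcp_to_tips is the distance from the TCP to the fingertips, in m); z points along the fingers, y is the line along which they close (so a half turn about z gives the same grasp; the last joint's range is limited). The gripper opens to 85 mm and grips with 20 to 120 N. Pads are 22 mm wide; open, the fingers measure 114 mm over their backs; the gripper's body (76 mm by 85 mm) begins 54 mm behind the grasp point. The pads swing forward as they close: fully open they stand 13 mm farther back than shut.
Start: joints at [-72.938, 4.979, 10.078, 95.1, 0, 90], TCP at [0.161, -0.526, 0.239] pointing down, gripper open.
Joint ranges: [-179.16, 179.16], [-48.56, 103.87], [-65.8, 70.77], [-126.05, 130.52], [-82.76, 87.17], [-180, 180]. Speed limits (degrees/s): [127.2, 127.2, 147.25, 180, 180, 180].

### API

Orientations are given as [roll, pitch, yaw] about the fixed x, y, z axes, in that order (R = Rz(yaw) Ry(pitch) Rx(roll)).
In Python, from workcell import bot gives the robot as it stands. The module is installed in compiled form; this text tells all that it offers.
- The arm moves only by the tool carry_out, never from a script. Its arguments are lists of equal length, an entry for each row: "linear": the shift along the world's x, y, z normalised to -1 to 1, where 1 is 2 cm, a list of three; "rotation": the turn, a rotation vector about the world's x, y, z normalised to -1 to 1, where 1 is 8 degrees, a list of three; "grip": the closure, from -1 (fully open) to 1 (shut). In form: {"linear": [[tx, ty, tz], ...], "rotation": [[rx, ry, rz], ...], "grip": [grip, ...]}. A call has 1 to 12 rows; each row shifts and turns the commanded pose from where the row before left it; what a row does not reach is not made up. A row lasts 1/10 s, in which the tool goes at most 50 mm and 8.59 degrees, less where a joint would pass 70% of its speed; a pose out of reach is approached as far as the arm can. A call with a number of a shift or a turn outside -1 to 1 is refused whole. A call with a gripper value outside its range is refused whole. The fingers move at their own pace and stop on an object; "grip_force" is the grip in N (left out, the last holds). Time passes only in rows, so rows that do not move let the fingers close. It gives the time, the measured TCP pose, the force, the opening and the grip force at its end, in the units of the state.
- bot.get_obs(): the state, without advancing time (a new reading comes with each control period).
- bot.camera(name): name is "scene" or "side" or "wrist"; returns the picture (400x640x3 uint8, blue, green, red); there is no depth.
- bot.camera_model(name): a dict with "fx", "fy", "cx", "cy" (pixels), "camera_from_world" (4x4, takes a point from world to camera coordinates). Camera axes: x right, y up, looking along -z (the intrinsics and any distortion apply to the point x, -y, -z); pixel columns grow to the right and rows downward; lengths in m; the calibration is good to about 2 mm. The wrist camera is an equidistant fisheye: a pixel r from the principal point sees the ray r / f radians off the axis. A picture is of the moment at which its call begins: read the wrist's pose just before it. camera_model takes no time and is no camera call; for the wrist camera it gives the pose at the moment of the call.
- bot.job_done(): hands the job in; it is judged then, once.
The state is a dict: "time": time; "q": joint angles; "qd": joint speeds; "joint_efforts": joint torques, N m; "ee_pos": TCP position; "tcp_rot": TCP orientation; "wrist_force": force on the tool from outside, world axes, zero at the start; "torque": the same for the moment, N m; "opening": finger opening in m; "grasp_force": force on a finger pad.
Only numpy, scipy, OpenCV 4.12 (cv2) and the standard library are available. Lean on these libraries where they do the work, as an engineer would, in place of code of your own. Each camera call takes 0.05 s, during which the arm holds its last target. There are 200 camera calls.

### The job

Form the brass blanks that lie on the board: lay every one fully home in a cavity of the press's die that matches its outline, then set the pressure head over the die, push it down against its spring and turn it clockwise to its stop, so that it springs up locked under both claws. Once it is locked, and not before, press the treadle right down to its stop and let it come back up. Then unlock the head, lift it off and stand it on the bench to the right of the board, leaving the blanks lying home in the die for inspection; do not disturb the ring, the loupe and the tweezers on the board.

Things in the scene. Friction and masses are not known exactly. Their poses are not given: they have to be found in the camera images.
- press: Grey forming press, fixed. Origin at bench level on the round die's axis; x axis through the two claws (at yaw 0: away from the robot), y to the left, z up. Round base plate 196 mm across, top at z = 24 mm, on 14 mm feet. At its +y side the treadle pump, on a plate 196 (x) by 120 (y) mm centred at y = 165 mm; its gauge at the far end is up to 95 mm high.
- die_face (a point): Middle of the face of the round steel die, 48 mm above the bench; axes as the press's. The die is 108 mm across, with four cavities 4 mm deep at 35 mm from its axis: round ones 28.5 mm wide at +x and -x, square ones 26.5 mm wide, sides along x and y, at +y and -y. In the middle stands a spring plunger 16 mm thick, 14 mm high.
- claw_1 (a point): Middle of the roof of the pocket under the dark claw on the +x side, 72 mm from the die's axis, 45 mm above the bench. The claw is 47 mm wide, 65 to 90 mm from the axis, top at z = 52 mm. The pocket is 33 mm wide, open to the axis, shut by an end stop at its clockwise end (seen from above); at its entry end a lip hangs 3 mm below the roof, to z = 42 mm.
- claw_2 (a point): Middle of the roof of the pocket under the dark claw on the -x side, 72 mm from the die's axis, 45 mm above the bench. The claw is 47 mm wide, 65 to 90 mm from the axis, top at z = 52 mm. The pocket is 33 mm wide, open to the axis, shut by an end stop at its clockwise end (seen from above); at its entry end a lip hangs 3 mm below the roof, to z = 42 mm.
- head: Loose aluminium pressure head, 450 g: round cap 121 mm across, skirt open below (inside 113 mm wide, 20 mm deep; it goes over the 108 mm die). Two bayonet lugs at the skirt's lower edge on the head's +x and -x sides, reaching 76 mm from its axis, 28 mm wide, 8 mm high. Cap's top at z = 28 mm. Origin in the middle of the lower rim, z up. Starts standing on its rim on the bench right of the board.
- head_grip (a point): Middle of the head's grip bar, on its axis, 43 mm above its origin. The bar is 62 mm long along the head's x axis (the line of the lugs), 24 mm thick along y, 30 mm high (z = 28 to 58 mm).
- plunger (a joint): How far the spring plunger is pressed in, m: 0 free, 0.005 head locked, 0.011 stop (7 to 13 N). With its lugs 40 to 140 degrees from the claws' line the head rests on it, origin 42 mm above the press's, and cannot turn; pushed down to 31.5 to 33 mm it turns clockwise under the lips to the end stops (x axes in line, 3 degrees of play); let go, it rises to 37 mm. Unlock the other way.
- disc_1: Round brass blank, 26 mm across, 6 mm thick, 28 g; origin in its middle. May be absent.
- disc_2: Round brass blank, 26 mm across, 6 mm thick, 28 g; origin in its middle. May be absent.
- square_1: Square brass blank, 24 x 24 mm, 6 mm thick, 28 g; origin in its middle, x and y along its sides. May be absent.
- square_2: Square brass blank, 24 x 24 mm, 6 mm thick, 28 g; origin in its middle, x and y along its sides. May be absent.
- cavity_round_1 (a point): Middle of the floor of the round cavity on the +x side of the die, 4 mm below the die face; axes as the press's. A blank lying home has its origin 3 mm above this point and stands 2 mm proud of the die. Any disc may go into either round cavity.
- cavity_round_2 (a point): Middle of the floor of the round cavity on the -x side of the die, 4 mm below the die face; axes as the press's. A blank lying home has its origin 3 mm above this point and stands 2 mm proud of the die. Any disc may go into either round cavity.
- cavity_square_1 (a point): Middle of the floor of the square cavity on the +y side of the die, 4 mm below the die face; axes and sides as the press's. Any square may go into either square cavity.
- cavity_square_2 (a point): Middle of the floor of the square cavity on the -y side of the die, 4 mm below the die face; axes and sides as the press's. Any square may go into either square cavity.
- treadle_pad (a point): Middle of the ribbed rubber pad (70 x 64 mm) on top of the pump's treadle, where to press it, about 77 mm above the bench at rest, about 41 mm toward -x and 165 mm toward +y of the press's origin. Moves with the treadle.
- treadle (a joint): Hinge angle of the treadle in rad: 0 up at rest, 0.30 down at its stop; its spring takes it back up. Hinge line along the press's y axis, 98 mm behind (+x of) the pad's middle, at z = 54 mm; at its stop the pad's middle is about 28 mm lower. Takes about 5 N at the pad to start and 13 N at the stop.
- board: Wooden board 180 (x) x 220 (y) mm, fixed, top 22 mm above the bench, on which the blanks start; origin in its middle at bench level. Two bottles 110 mm high stand right behind its far edge.
- ring: Cast ring 23 mm across, 8 mm high, on the board; leave alone. Origin at its underside.
- loupe: Small folding loupe 23 x 39 x 14 mm on the board; leave alone. Origin at its underside.
- tweezers: Steel tweezers 18 x 142 x 8 mm, along the board's far edge; leave alone. Origin at their underside, length along y.

How it is judged (in metres and radians):
On the way, in this order (a step that is already met when the one before it is completed fails the run):
1. every blank lies home in a cavity of its own outline (((horizontal distance between disc_1 and cavity_round_1 below 0.003 m and z of disc_1 in the frame of cavity_round_1 between 0.001 and 0.0045 m) or (horizontal distance between disc_1 and cavity_round_2 below 0.003 m and z of disc_1 in the frame of cavity_round_2 between 0.001 and 0.0045 m)) and ((horizontal distance between disc_2 and cavity_round_1 below 0.003 m and z of disc_2 in the frame of cavity_round_1 between 0.001 and 0.0045 m) or (horizontal distance between disc_2 and cavity_round_2 below 0.003 m and z of disc_2 in the frame of cavity_round_2 between 0.001 and 0.0045 m)) and ((horizontal distance between square_1 and cavity_square_1 below 0.003 m and z of square_1 in the frame of cavity_square_1 between 0.001 and 0.0045 m) or (horizontal distance between square_1 and cavity_square_2 below 0.003 m and z of square_1 in the frame of cavity_square_2 between 0.001 and 0.0045 m)) and ((horizontal distance between square_2 and cavity_square_1 below 0.003 m and z of square_2 in the frame of cavity_square_1 between 0.001 and 0.0045 m) or (horizontal distance between square_2 and cavity_square_2 below 0.003 m and z of square_2 in the frame of cavity_square_2 between 0.001 and 0.0045 m))), for 0.2 s.
2. the head is locked under both claws, sprung up, blanks under it (all of step 1 and horizontal distance between head and press below 0.0045 m and z of head in the frame of press between 0.0345 and 0.039 m and angle between the x axis of head and the x axis of press, either way round below 0.13 rad and angle between head's own z axis and vertical below 0.08 rad), for 0.3 s.
3. the treadle is pressed down to its stop (value of joint treadle above 0.275 rad and horizontal distance between head and press below 0.0045 m and z of head in the frame of press between 0.0345 and 0.039 m and angle between the x axis of head and the x axis of press, either way round below 0.13 rad and angle between head's own z axis and vertical below 0.08 rad), for 0.2 s.
4. the head stands on the bench again, right of the board (height (world z) of head below 0.005 m and angle between head's own z axis and vertical below 0.06 rad and y of head in the frame of board below -0.17 m), for 0.2 s.
At the end, for the whole second after the job is handed in: Every blank present lies home in a matching cavity (within 3 mm of its centre, at most 1.5 mm above its seat), the head stands upright on the bench, at least 170 mm to the right of the middle of the board, and the treadle is up (below 0.04 rad) (all of step 1 and all of step 4 and value of joint treadle below 0.04 rad and linear speed of head below 0.02 m/s); the robot touches nothing.
It fails at once if the treadle is pressed while the head is not locked (value of joint treadle above 0.08 rad and not (horizontal distance between head and press below 0.0045 m and z of head in the frame of press between 0.0345 and 0.039 m and angle between the x axis of head and the x axis of press, either way round below 0.13 rad and angle between head's own z axis and vertical below 0.08 rad)).
It fails at once if the cast ring is moved more than 5 cm (distance of ring from where it was at the start of the episode above 0.05 m).
It fails at once if the folding loupe is moved more than 5 cm (distance of loupe from where it was at the start of the episode above 0.05 m).
It fails at once if the tweezers is moved more than 5 cm (distance of tweezers from where it was at the start of the episode above 0.05 m).
Of disc_1, disc_2, square_1, square_2 only 2 to 4 are there at a start; the rules pass over those that are not, and their reading is None.
At some moment in a run one of disc_1, disc_2, square_1, square_2 may be knocked a few centimetres aside while the robot is not near it.
Once in a run the grip may slacken for a moment while it holds something.
It also fails if it takes over 210 s, if anything falls off the work surface, if the arm or the gripper's body presses on something with over 40 N, if the wrist force passes 120 N, or if a joint passes its speed limit or range.

## Working session

There is one attempt and no reset: what is moved stays moved. The work goes in short steps, Python scripts to look and compute and a tool call to move; the robot and the scene stay as the last step left them, time stands still between calls to the robot, and variables do not carry over. Pictures are saved under pics/ and viewed, at most 14 in all, crops included, and the job is handed in when it is done.

Besides the shell and the picture viewer there is one more tool, called after ">>>" by a JSON object that holds its "name" and its "arguments", one argument or row to a line. carry_out: Moves the arm, as the interface text tells. Its arguments: {"type":"object","properties":{"linear":{"type":"array","items":{"type":"array","items":{"type":"number"}}},"rotation":{"type":"array","items":{"type":"array","items":{"type":"number"}}},"grip":{"type":"array","items":{"type":"number"}},"grip_force":{"type":"number"}},"required":["linear","rotation","grip"]}

```bash
mkdir -p pics
python3 - <<'E'
from workcell import bot
import cv2,numpy as np
o=bot.get_obs();print(o,bot.tcp_to_tips)
for n in ("scene","side","wrist"):
    m=bot.camera_model(n);print(n,{k:(np.round(v,4).tolist() if hasattr(v,'shape') else v) for k,v in m.items()})
    cv2.imwrite(f"pics/{n}0.png",bot.camera(n))
a=cv2.imread("pics/scene0.png");b=cv2.imread("pics/side0.png")
E
```

```text
{'time': 0.0, 'q': array([-7.29358615e+01,  5.00915508e+00,  1.00327636e+01,  9.50994551e+01,
        2.29905359e-04,  9.00005446e+01]), 'qd': array([ 0.0417612 , -0.0509953 , -0.08912932, -0.04024241,  0.09248676,
       -0.0147407 ]), 'joint_efforts': array([-1.37485171e-03, -5.20385563e+01,  4.64808011e+01,  1.61876151e-02,
       -9.97451662e-05,  1.99488460e-05]), 'ee_pos': array([ 0.16132648, -0.52556639,  0.23858659]), 'tcp_rot': array([-1.79924153e+02, -2.29184201e-04,  1.70635936e+01]), 'wrist_force': array([-0.29366149,  0.72299814, -0.16557931]), 'torque': array([0.05656822, 0.00875697, 0.03041463]), 'grasp_force': 0.0, 'opening': 0.08556540142084841} 0.008
scene {'fx': 451.5616848912962, 'fy': 451.5616848912962, 'cx': 323.6164344562936, 'cy': 190.92114126520354, 'camera_from_world': [[-0.869, -0.4942, 0.0232, 0.4158], [0.2794, -0.4515, 0.8474, -0.187], [-0.4083, 0.7429, 0.5305, -1.2588], [0.0, 0.0, 0.0, 1.0]]}
side {'fx': 474.30159559641356, 'fy': 474.30159559641356, 'cx': 320.39427739478714, 'cy': 195.59687706068067, 'camera_from_world': [[0.9995, 0.0204, -0.024, -0.4663], [0.0106, 0.5008, 0.8655, -0.075], [0.0297, -0.8653, 0.5003, -1.2909], [0.0, 0.0, 0.0, 1.0]]}
wrist {'fx': 309.70691628693146, 'fy': 309.70691628693146, 'cx': 319.8024600988268, 'cy': 198.58749133314572, 'camera_from_world': [[0.2934, -0.956, -0.0015, -0.5496], [0.9089, 0.2794, -0.3095, 0.0395], [0.2963, 0.0894, 0.9509, -0.3804], [0.0, 0.0, 0.0, 1.0]]}
```

View pics/scene0.png

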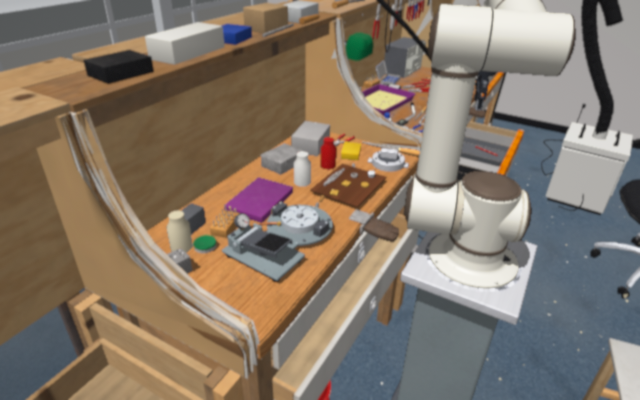

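View pics/side0.png

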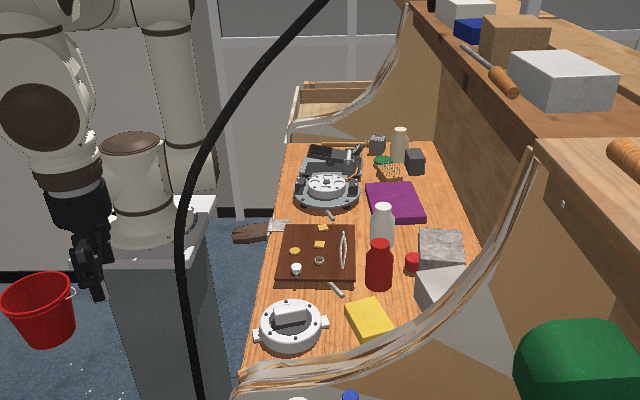

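The side view shows the press at about (325,188), with its treadle pad at (330,155), and the board at about (315,255). On the board are yellow pieces at (323,228), (319,244) and (295,251), a grey ring at (319,261), a white loupe at (296,269) and the tweezers at (343,250). The head is at (290,325) with its bar tilted.

```bash
cat > h.py <<'E'
from workcell import bot
import cv2,numpy as np
from scipy.spatial.transform import Rotation as R
def ray(m,uv):
    uv=np.atleast_2d(np.array(uv,float));x=(uv[:,0]-m['cx'])/m['fx'];y=(uv[:,1]-m['cy'])/m['fy']
    if m.get('fish'):
        r=np.hypot(x,y);s=np.where(r>1e-9,np.sin(r)/np.maximum(r,1e-9),1);d=np.c_[x*s,-y*s,-np.cos(r)]
    else: d=np.c_[x,-y,-np.ones_like(x)]
    T=np.array(m['camera_from_world']);return -T[:3,:3].T@T[:3,3],d@T[:3,:3]
def w(m,uv,z):
    c,d=ray(m,uv);return c+d*((z-c[2])/d[:,2])[:,None]
def proj(m,P):
    T=np.array(m['camera_from_world']);p=np.atleast_2d(P)@T[:3,:3].T+T[:3,3];x,y,z=p[:,0],-p[:,1],-p[:,2]
    if m.get('fish'):
        r=np.hypot(x,y);t=np.arctan2(r,z);k=t/np.maximum(r,1e-9)
        return np.c_[m['cx']+m['fx']*x*k,m['cy']+m['fy']*y*k]
    return np.c_[m['cx']+m['fx']*x/z,m['cy']+m['fy']*y/z]
def mod(n):
    m=dict(bot.camera_model(n));m['fish']=n=='wrist';return m
def snap(name,n='wrist'):
    m=mod(n);im=bot.camera(n);cv2.imwrite(f'pics/{name}.png',im);np.save(f'pics/{name}.npy',m,allow_pickle=True);return m,im
def load(name): return np.load(f'pics/{name}.npy',allow_pickle=True).item(),cv2.imread(f'pics/{name}.png')
def topdown(m,im,cx,cy,z,half,s=0.001,halfy=None):
    # rectified view: image up=+x, left=+y
    hy=halfy or half
    X=cx+half-np.arange(int(2*half/s))*s; Y=cy+hy-np.arange(int(2*hy/s))*s
    gx,gy=np.meshgrid(X,Y,indexing='ij');uv=proj(m,np.c_[gx.ravel(),gy.ravel(),np.full(gx.size,z)]).astype(np.float32)
    return cv2.remap(im,uv[:,0].reshape(gx.shape),uv[:,1].reshape(gx.shape),cv2.INTER_LINEAR)
E
python3 - <<'E'
from h import *
m=mod('side')
print('board',w(m,[(282,226),(355,226),(356,286),(275,283)],.022).round(3))
print('bl',w(m,[(323,228),(319,244),(295,251),(319,261),(296,269)],.028).round(3))
print('die',w(m,[(326,184)],.048).round(3),'head',w(m,[(291,322)],.028).round(3), w(m,[(256,337),(326,321)],.008).round(3),'pad',w(m,[(330,153)],.077).round(3))
a=cv2.imread('pics/side0.png')[130:360,230:380];cv2.imwrite('pics/s1.png',cv2.resize(a,None,fx=2.6,fy=2.6,interpolation=cv2.INTER_CUBIC))
E
```

```text
board [[ 0.369 -0.053  0.022]
 [ 0.557 -0.055  0.022]
 [ 0.549 -0.286  0.022]
 [ 0.374 -0.275  0.022]]
bl [[ 0.475 -0.072  0.028]
 [ 0.467 -0.141  0.028]
 [ 0.411 -0.168  0.028]
 [ 0.468 -0.207  0.028]
 [ 0.417 -0.235  0.028]]
die [[0.481 0.123 0.048]] head [[ 0.418 -0.397  0.028]] [[ 0.351 -0.417  0.008]
 [ 0.486 -0.375  0.008]] pad [[0.493 0.27  0.077]]
```

View pics/s1.png

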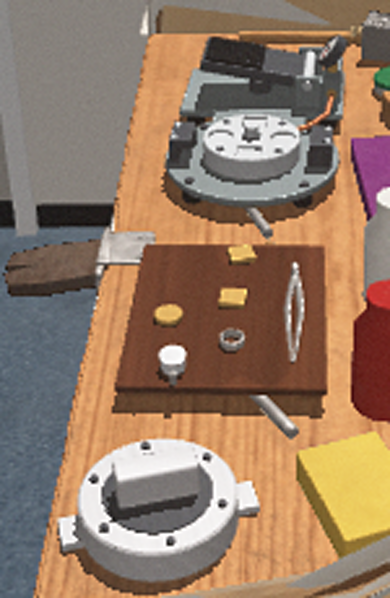

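The zoomed view shows two squares at (242,254) and (233,297) and one disc at (168,314). The ring is at (231,339), the loupe at (172,360) and the tweezers at x≈293. I see three blanks. Next I'll bring the wrist camera over the board.

>>> {"name": "carry_out", "arguments": {
  "linear": [
    [0.6,0.94,0.2],
    [0.6,0.94,0.2],
    [0.6,0.94,0.2],
    [0.6,0.94,0.2],
    [0.6,0.94,0.2],
    [0.6,0.94,0.2],
    [0.6,0.94,0.2],
    [0.6,0.94,0.2],
    [0.6,0.94,0.2],
    [0.6,0.94,0.2]
  ],
  "rotation": [
    [0,0,-0.1],
    [0,0,-0.1],
    [0,0,-0.1],
    [0,0,-0.1],
    [0,0,-0.1],
    [0,0,-0.1],
    [0,0,-0.1],
    [0,0,-0.1],
    [0,0,-0.1],
    [0,0,-0.1]
  ],
  "grip": [-1,-1,-1,-1,-1,-1,-1,-1,-1,-1]
}}

```text
time: 1.15
ee_pos: [0.2817, -0.3369, 0.2793]
tcp_rot: [-180.0, 0.0, 9.0]
wrist_force: [0.5, 0.3, -0.2]
opening: 0.0852
grasp_force: 0.0
```

>>> {"name": "carry_out", "arguments": {
  "linear": [
    [0.6,0.94,0],
    [0.6,0.94,0],
    [0.6,0.94,0],
    [0.6,0.94,0],
    [0.6,0.94,0],
    [0.6,0.94,0],
    [0.6,0.94,0],
    [0.6,0.94,0],
    [0.6,0.94,0],
    [0.6,0.94,0],
    [0,0,0],
    [0,0,0]
  ],
  "rotation": [
    [0,0,-0.1],
    [0,0,-0.1],
    [0,0,-0.1],
    [0,0,-0.1],
    [0,0,-0.1],
    [0,0,-0.1],
    [0,0,-0.1],
    [0,0,-0.1],
    [0,0,-0.1],
    [0,0,-0.2],
    [0,0,0],
    [0,0,0]
  ],
  "grip": [-1,-1,-1,-1,-1,-1,-1,-1,-1,-1,-1,-1]
}}

```text
time: 2.35
ee_pos: [0.4014, -0.1496, 0.2791]
tcp_rot: [-180.0, 0.0, 0.4]
wrist_force: [-0.7, -0.5, 0.6]
opening: 0.0854
grasp_force: 0.0
```

Run:
```python
from h import *
o=bot.get_obs();print(o['time'],o['ee_pos'],o['tcp_rot'])
m,im=snap('w1')
t=topdown(m,im,.46,-.12,.028,.15,.001,.37)
cv2.imwrite('pics/w1t.png',t)
```

```text
2.35 [ 0.40135979 -0.14957231  0.27911025] [-1.79999504e+02  2.98097185e-02  3.59536427e-01]
```

View pics/w1t.png

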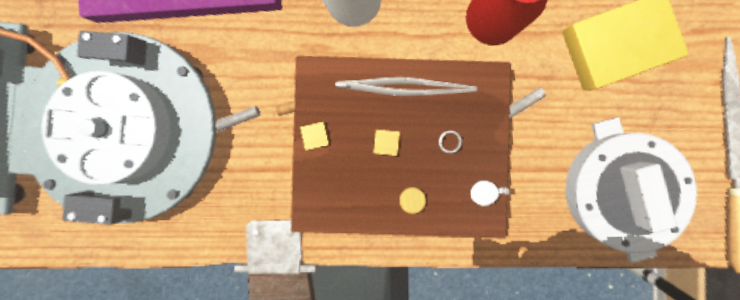

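The rectified top view shows the squares at (314,136) and (387,143) and the disc at (412,200). The ring is at (450,142), the loupe at (485,193), and the die centre at about (99,128). The claws are at (112,47) and (92,207), and the head is at (632,192) with lugs at (608,128) and (640,245). There are exactly three blanks. Next I'll measure them precisely.

```bash
cat >> h.py <<'E'
def brass(m,im,cx,cy,z,half,halfy,s=.0004):
    t=topdown(m,im,cx,cy,z,half,s,halfy);hsv=cv2.cvtColor(t,cv2.COLOR_BGR2HSV)
    k=cv2.inRange(hsv,(18,90,120),(35,255,255));k=cv2.morphologyEx(k,cv2.MORPH_OPEN,np.ones((5,5)))
    out=[]
    for c in cv2.findContours(k,cv2.RETR_EXTERNAL,cv2.CHAIN_APPROX_NONE)[0]:
        if cv2.contourArea(c)*s*s<2e-4: continue
        (u,v),(a,b),g=cv2.minAreaRect(c);q=cv2.boxPoints(cv2.minAreaRect(c));e=q[1]-q[0]
        fill=cv2.contourArea(c)/(a*b)
        yaw=(np.degrees(np.arctan2(-e[0],-e[1]))+45)%90-45
        out.append((round(cx+half-v*s,4),round(cy+halfy-u*s,4),round(a*s*1e3,1),round(b*s*1e3,1),round(yaw,1),round(fill,2)))
    return out
E
python3 - <<'E'
from h import *
m,im=load('w1')
for z in(.028,.025):print(brass(m,im,.46,-.13,z,.1,.12))
for z,n in((.052,'claw'),(.048,'die'),(.008,'lug'),(.058,'bar'),(.028,'cap')):
    c=(.48,.15) if n in('claw','die') else (.42,-.385)
    t=topdown(m,im,*c,z,.11,.0008);t=cv2.resize(t,(300,300));cv2.putText(t,n,(5,15),0,.5,(0,0,255));globals()[n]=t
cv2.imwrite('pics/quad.png',np.vstack([np.hstack([claw,die]),np.hstack([cap,bar])]))
E
```

```text
[(0.41, -0.1624, 25.6, 25.6, np.float32(0.0), 0.79), (0.4678, -0.1362, 24.9, 24.8, np.float32(-5.5), 0.92), (0.4744, -0.0642, 24.9, 25.0, np.float32(13.2), 0.92), (0.5418, -0.0272, 11.6, 34.4, np.float32(0.0), 0.78), (0.555, -0.2364, 10.0, 26.4, np.float32(0.0), 0.86)]
[(0.4094, -0.1624, 26.0, 25.6, np.float32(0.0), 0.79), (0.4676, -0.1361, 25.0, 25.1, np.float32(-5.5), 0.92), (0.4744, -0.0635, 25.1, 25.2, np.float32(12.9), 0.92), (0.5422, -0.0268, 11.6, 33.6, np.float32(0.0), 0.79), (0.5552, -0.2368, 9.6, 25.6, np.float32(0.0), 0.85)]
```

View pics/quad.png

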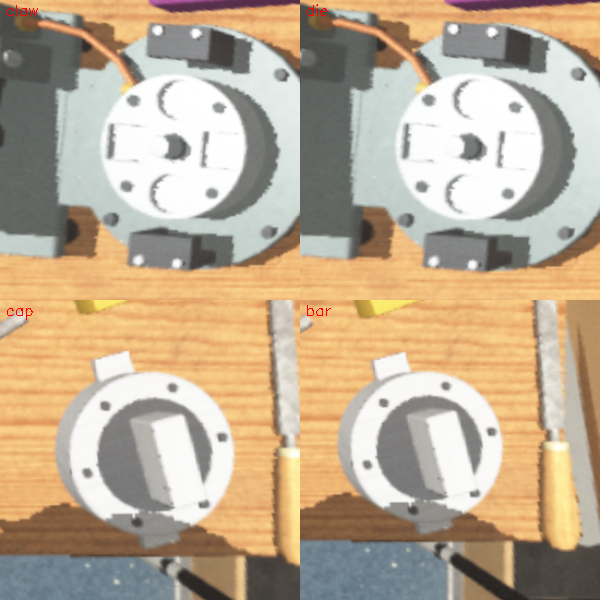

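The die's centre is at about (.483,.136) with the press at yaw ≈ -5°. Square A is at (.4744,-.0642) with yaw 13°. I'll move above square A with tool yaw -77.

>>> {"name": "carry_out", "arguments": {
  "linear": [
    [0.3,0.36,-0.83],
    [0.3,0.36,-0.83],
    [0.3,0.36,-0.83],
    [0.3,0.36,-0.83],
    [0.3,0.36,-0.83],
    [0.3,0.36,-0.83],
    [0.3,0.36,-0.83],
    [0.3,0.36,-0.83],
    [0.3,0.36,-0.83],
    [0.3,0.36,-0.83],
    [0.3,0.36,-0.83],
    [0.35,0.31,-0.83]
  ],
  "rotation": [
    [0,0,-0.8],
    [0,0,-0.8],
    [0,0,-0.8],
    [0,0,-0.8],
    [0,0,-0.8],
    [0,0,-0.8],
    [0,0,-0.8],
    [0,0,-0.8],
    [0,0,-0.8],
    [0,0,-0.8],
    [0,0,-0.8],
    [0,0,-0.87]
  ],
  "grip": [0.06,0.06,0.06,0.06,0.06,0.06,0.06,0.06,0.06,0.06,0.06,0.06],
  "grip_force": 30
}}

```text
time: 3.6
ee_pos: [0.2832, -0.3048, 0.0798]
tcp_rot: [-166.7, 0.2, -55.8]
wrist_force: [0.5, -0.3, 0.3]
opening: 0.0405
grasp_force: 0.0
```

Run:
```python
from h import *
o=bot.get_obs();print(o['time'],o['ee_pos'],o['tcp_rot'],o['opening'],bot.tcp_to_tips)
m,im=snap('w2')
print(brass(m,im,.46,-.12,.028,.1,.12))
print(proj(m,[[*o['ee_pos'][:2],.028]]))
cv2.imwrite('pics/w2t.png',topdown(m,im,.46,-.1,.028,.1,.0005,.12))
```

```text
3.6 [ 0.28323779 -0.30476818  0.07975261] [-166.74529261    0.21944555  -55.76584845] 0.04050510853486897 0.008
[(0.4092, -0.1636, 26.7, 25.2, np.float32(-20.6), 0.78), (0.467, -0.1373, 25.0, 24.9, np.float32(-5.2), 0.93), (0.4737, -0.0652, 24.9, 26.8, np.float32(10.1), 0.9)]
[[339.12761581 227.03711901]]
```

View pics/w2t.png

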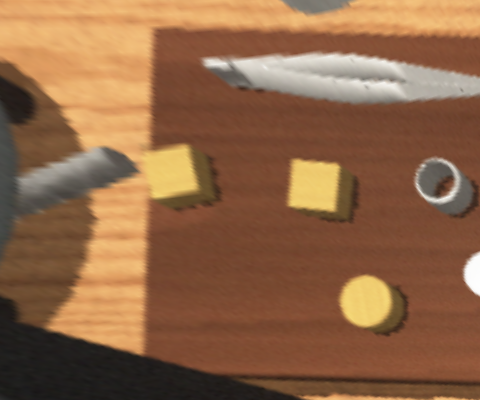

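The arm ended at (.283,-.305), far from where I sent it. The last joint probably ran into its limit. I'll check the joints.

Run:
```python
from h import *
o=bot.get_obs();print(o['q'].round(1),o['ee_pos'],o['tcp_rot'])
A=R.from_euler('xyz',o['tcp_rot'],degrees=True);B=R.from_euler('xyz',[180,0,A.as_euler('xyz',degrees=True)[2]],degrees=True)
print(np.degrees((B*A.inv()).as_rotvec())/8)
```

```text
[-56.3 -14.  -26.5  78.   13.2 179.9] [ 0.28000998 -0.30492802  0.07689598] [-166.75247145    0.45900274  -56.14970545]
[-0.96983289  1.3434278   0.00663296]
```

>>> {"name": "carry_out", "arguments": {
  "linear": [
    [0,0,0.8],
    [0,0,0.8],
    [0,0,0.8],
    [0.5,0.6,0],
    [0.5,0.6,0],
    [0.5,0.6,0],
    [0.5,0.6,0],
    [0.5,0.6,0],
    [0.5,0.6,0],
    [0.5,0.6,0]
  ],
  "rotation": [
    [-0.32,0.45,0],
    [-0.32,0.45,0],
    [-0.32,0.45,0],
    [0,0,1],
    [0,0,1],
    [0,0,1],
    [0,0,1],
    [0,0,1],
    [0,0,1],
    [0,0,1]
  ],
  "grip": [0.06,0.06,0.06,0.06,0.06,0.06,0.06,0.06,0.06,0.06]
}}

```text
time: 4.65
ee_pos: [0.3238, -0.2421, 0.1285]
tcp_rot: [-178.4, 0.2, 3.2]
wrist_force: [0.2, -0.7, -1.0]
opening: 0.0404
grasp_force: 0.0
```

>>> {"name": "carry_out", "arguments": {
  "linear": [
    [0.5,0.6,0],
    [0.5,0.6,0],
    [0.5,0.6,0],
    [0.5,0.6,0],
    [0.5,0.6,0],
    [0.5,0.6,0],
    [0.5,0.6,0],
    [0.5,0.6,0],
    [0.5,0.6,0],
    [0.5,0.6,0],
    [0,0.6,0],
    [0,0,0]
  ],
  "rotation": [
    [0,0,1],
    [0,0,1],
    [0,0,1],
    [0,0,1],
    [0,0,1],
    [0,0,1],
    [0,0,1],
    [0,0,1],
    [0,0,1],
    [0,0,1],
    [0,0,1],
    [0,0,1]
  ],
  "grip": [0.06,0.06,0.06,0.06,0.06,0.06,0.06,0.06,0.06,0.06,0.06,0.06]
}}

```text
time: 5.85
ee_pos: [0.4238, -0.1097, 0.1284]
tcp_rot: [-178.4, 0.2, 99.3]
wrist_force: [-0.1, 0.7, -0.0]
opening: 0.0398
grasp_force: 0.0
```

Run:
```python
from h import *
o=bot.get_obs();print(o['time'],o['q'].round(1),o['ee_pos'],o['tcp_rot'])
m,im=snap('w3')
print(brass(m,im,.46,-.12,.028,.1,.12))
p=o['ee_pos']
```

```text
5.85 [-14.   -9.8 -16.5  84.7  -0.8  66.7] [ 0.42381047 -0.10973696  0.12835041] [-178.40680329    0.21174715   99.28192184]
[(0.4096, -0.1606, 26.8, 25.0, np.float32(-9.5), 0.79), (0.4676, -0.135, 25.2, 24.4, np.float32(-5.2), 0.78), (0.4743, -0.0638, 24.2, 24.6, np.float32(12.3), 0.95), (0.5547, -0.1406, 33.9, 9.7, np.float32(-2.1), 0.65)]
```

```bash
cat >> h.py <<'E'
def go(x,y,z,yaw):
    o=bot.get_obs();A=R.from_euler('xyz',o['tcp_rot'],degrees=True)
    yc=A.as_euler('xyz',degrees=True)[2];B=R.from_euler('xyz',[180,0,yc],degrees=True)
    rv=np.degrees((B*A.inv()).as_rotvec())/8;dy=(yaw-yc+180)%360-180
    print('t',round(o['time'],2),'at',o['ee_pos'].round(4),o['tcp_rot'].round(2),'op',round(o['opening'],4),'F',o['wrist_force'].round(1))
    print('lin',((np.array([x,y,z])-o['ee_pos'])/.02).round(2),'tilt',rv.round(2),'rz',round(dy/8,2),'j6end',round(np.degrees(np.arctan2(y,x))+180-yaw,0))
E
python3 - <<'E'
from h import *
go(.4743,-.064,.08,102.6)
E
```

```text
t 5.9 at [ 0.4238 -0.1101  0.1284] [-178.41    0.22   99.75] op 0.04 F [-0.6 -0.2  0.8]
lin [ 2.53  2.31 -2.42] tilt [ 0.06 -0.19  0.  ] rz 0.36 j6end 70.0
```

>>> {"name": "carry_out", "arguments": {
  "linear": [
    [0.63,0.58,0],
    [0.63,0.58,0],
    [0.63,0.58,-0.4],
    [0.64,0.57,-1],
    [0,0,-1],
    [0,0,0],
    [0,0,-1],
    [0,0,-1],
    [0,0,0]
  ],
  "rotation": [
    [0.06,-0.19,0.1],
    [0,0,0.1],
    [0,0,0.1],
    [0,0,0.06],
    [0,0,0],
    [0,0,0],
    [0,0,0],
    [0,0,0],
    [0,0,0]
  ],
  "grip": [0.06,0.06,0.06,0.06,0.06,0.06,0.06,0.06,0.06]
}}

```text
time: 6.8
ee_pos: [0.4734, -0.0637, 0.0387]
tcp_rot: [-179.8, -0.1, 101.7]
wrist_force: [-0.4, -0.8, -0.3]
opening: 0.0406
grasp_force: 0.0
```

>>> {"name": "carry_out", "arguments": {
  "linear": [
    [0,0,-0.25],
    [0,0,-0.1],
    [0,0,0]
  ],
  "rotation": [
    [0,0,0],
    [0,0,0],
    [0,0,0]
  ],
  "grip": [0.06,0.06,0.06]
}}

```text
time: 7.1
ee_pos: [0.4749, -0.0639, 0.034]
tcp_rot: [179.9, 0.0, 101.8]
wrist_force: [-0.8, -0.5, 0.5]
opening: 0.0403
grasp_force: 0.0
```

Run:
```python
from h import *
go(.4743,-.064,.032,102.6)
m,im=snap('w4');cv2.imwrite('pics/w4c.png',im[:, 120:520])
```

```text
t 7.1 at [ 0.4749 -0.0639  0.034 ] [1.7995e+02 1.0000e-02 1.0178e+02] op 0.0403 F [-0.8 -0.5  0.5]
lin [-0.03 -0.01 -0.1 ] tilt [-0.    0.01 -0.  ] rz 0.1 j6end 70.0
```

View pics/w4c.png

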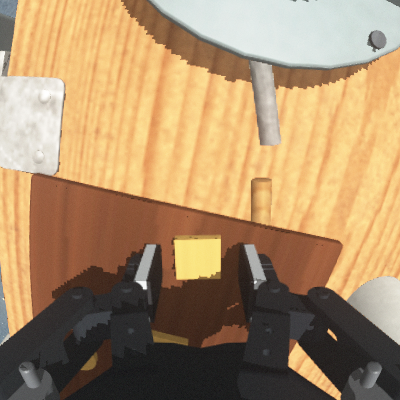

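The view shows the square at (197,257), laterally centred between the pad tips (150,245) and (250,245). I'll check fore-aft by projection.

Run:
```python
from h import *
m,im=load('w4');o=bot.get_obs();A=R.from_euler('xyz',o['tcp_rot'],degrees=True)
for q in ([0,0,0],[.011,0,0],[-.011,0,0],[.011,.02,0.008],[-.011,.02,.008],[.011,-.02,.008],[.011,-.02,-.02],[.011,.02,-.02]):
    print(q,(proj(m,[o['ee_pos']+A.apply(q)])-[120,0]).round(0))
print(brass(m,im,.47,-.06,.028,.04,.04))
```

```text
[0, 0, 0] [[198. 266.]]
[0.011, 0, 0] [[198. 246.]]
[-0.011, 0, 0] [[198. 284.]]
[0.011, 0.02, 0.008] [[237. 239.]]
[-0.011, 0.02, 0.008] [[235. 276.]]
[0.011, -0.02, 0.008] [[159. 239.]]
[0.011, -0.02, -0.02] [[151. 267.]]
[0.011, 0.02, -0.02] [[244. 267.]]
[(0.4534, -0.0278, 15.6, 15.6, np.float32(0.0), 0.83), (0.4743, -0.0628, 24.0, 25.8, np.float32(12.5), 0.94)]
```

>>> {"name": "carry_out", "arguments": {
  "linear": [
    [-0.02,0.04,-0.15],
    [0,0,0]
  ],
  "rotation": [
    [0,0,0.1],
    [0,0,0]
  ],
  "grip": [0.06,0.06]
}}

```text
time: 7.35
ee_pos: [0.4741, -0.0629, 0.0303]
tcp_rot: [180.0, -0.0, 102.6]
wrist_force: [0.7, 0.2, -0.1]
opening: 0.0402
grasp_force: 0.0
```

>>> {"name": "carry_out", "arguments": {
  "linear": [
    [0,0,-0.1],
    [0,0,0]
  ],
  "rotation": [
    [0,0,0],
    [0,0,0]
  ],
  "grip": [0.06,0.06]
}}

```text
time: 7.55
ee_pos: [0.4743, -0.063, 0.0285]
tcp_rot: [180.0, 0.0, 102.6]
wrist_force: [-0.2, -0.1, 1.2]
opening: 0.0398
grasp_force: 0.9
```

>>> {"name": "carry_out", "arguments": {
  "linear": [
    [0,0,-0.05],
    [0,0,0]
  ],
  "rotation": [
    [0,0,0],
    [0,0,0]
  ],
  "grip": [0.06,0.06]
}}

```text
time: 7.75
ee_pos: [0.4743, -0.063, 0.0285]
tcp_rot: [180.0, 0.0, 102.6]
wrist_force: [-4.0, 0.7, 11.3]
opening: 0.0404
grasp_force: 5.7
```

>>> {"name": "carry_out", "arguments": {
  "linear": [
    [0,0,0.17],
    [0,0,0],
    [0,0,0],
    [0,0,0],
    [0,0,0],
    [0,0,0]
  ],
  "rotation": [
    [0,0,0],
    [0,0,0],
    [0,0,0],
    [0,0,0],
    [0,0,0],
    [0,0,0]
  ],
  "grip": [0.06,0.06,0.6,0.6,0.6,0.6],
  "grip_force": 40
}}

```text
time: 8.35
ee_pos: [0.4742, -0.063, 0.0308]
tcp_rot: [180.0, -0.0, 102.6]
wrist_force: [0.0, 0.5, 4.2]
opening: 0.0227
grasp_force: 39.4
```

>>> {"name": "carry_out", "arguments": {
  "linear": [
    [0,0,0],
    [0,0,0],
    [0,0,0.08],
    [0,0,0],
    [0,0,0],
    [0,0,0],
    [0,0,0]
  ],
  "rotation": [
    [0,0,0],
    [0,0,0],
    [0,0,0],
    [0,0,0],
    [0,0,0],
    [0,0,0],
    [0,0,0]
  ],
  "grip": [0.2,0.2,0.2,0.6,0.6,0.6,0.6]
}}

```text
time: 9.05
ee_pos: [0.4743, -0.063, 0.0327]
tcp_rot: [180.0, 0.0, 102.6]
wrist_force: [-1.3, -0.5, 5.1]
opening: 0.0223
grasp_force: 39.4
```

>>> {"name": "carry_out", "arguments": {
  "linear": [
    [0,0,0.5],
    [0,0,1],
    [0,0,1],
    [0,0,1],
    [0,0,1],
    [0,0,0]
  ],
  "rotation": [
    [0,0,0],
    [0,0,0],
    [0,0,0],
    [0,0,0],
    [0,0,0],
    [0,0,0]
  ],
  "grip": [0.6,0.6,0.6,0.6,0.6,0.6]
}}

```text
time: 9.65
ee_pos: [0.4755, -0.0632, 0.1254]
tcp_rot: [179.8, 0.1, 102.6]
wrist_force: [0.3, 0.3, -1.3]
opening: 0.0218
grasp_force: 39.2
```

Run:
```python
from h import *
m,im=load('w1')
import math
# press from w1: die fit rectified at .048
t=topdown(m,im,.483,.136,.048,.09,.0003);cv2.imwrite('pics/die1.png',t)
g=cv2.cvtColor(t,cv2.COLOR_BGR2GRAY)
k=cv2.inRange(g,205,255);k=cv2.morphologyEx(k,cv2.MORPH_CLOSE,np.ones((15,15)))
c=max(cv2.findContours(k,cv2.RETR_EXTERNAL,cv2.CHAIN_APPROX_NONE)[0],key=cv2.contourArea)
(u,v),(a,b),_=cv2.fitEllipse(cv2.convexHull(c));print(.573-v*.0003,.226-u*.0003,a*.3,b*.3)
go(.4828,.1,.12,85)
```

```text
0.49823044281005857 0.1160887176513672 195.63158569335937 211.0135070800781
t 9.65 at [ 0.4755 -0.0632  0.1254] [1.7977e+02 8.0000e-02 1.0260e+02] op 0.0218 F [ 0.3  0.3 -1.3]
lin [ 0.37  8.16 -0.27] tilt [ 0.    0.03 -0.  ] rz -2.2 j6end 107.0
```

>>> {"name": "carry_out", "arguments": {
  "linear": [
    [0.02,0.82,0],
    [0.02,0.82,0],
    [0.02,0.82,0],
    [0.02,0.82,0],
    [0.02,0.82,0],
    [0.02,0.82,0],
    [0.02,0.82,0],
    [0.02,0.82,0],
    [0.02,0.82,0],
    [0.04,0.82,0],
    [0,0,0],
    [0,0,0]
  ],
  "rotation": [
    [0,0,-0.22],
    [0,0,-0.22],
    [0,0,-0.22],
    [0,0,-0.22],
    [0,0,-0.22],
    [0,0,-0.22],
    [0,0,-0.22],
    [0,0,-0.22],
    [0,0,-0.22],
    [0,0,-0.22],
    [0,0,0],
    [0,0,0]
  ],
  "grip": [0.6,0.6,0.6,0.6,0.6,0.6,0.6,0.6,0.6,0.6,0.6,0.6]
}}

```text
time: 10.85
ee_pos: [0.4782, 0.1009, 0.1218]
tcp_rot: [-180.0, 0.0, 85.1]
wrist_force: [0.5, 0.8, -1.3]
opening: 0.0219
grasp_force: 39.2
```

Run:
```python
from h import *
go(.480,.101,.125,85)
m,im=snap('w5')
t=topdown(m,im,.483,.136,.048,.1,.00035);cv2.imwrite('pics/w5t.png',t)
```

```text
t 10.85 at [0.4782 0.1009 0.1218] [-1.7995e+02  2.0000e-02  8.5090e+01] op 0.0219 F [ 0.5  0.8 -1.3]
lin [0.09 0.   0.16] tilt [ 0.   -0.01  0.  ] rz -0.01 j6end 107.0
```

View pics/w5t.png

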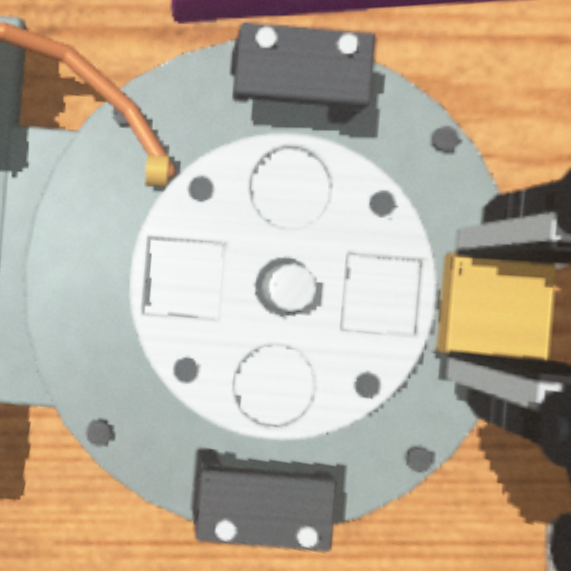

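The view shows the die centre at (282,286) and cavities at (290,187), (273,386), (183,278) and (381,293), which gives the press yaw as -4.8°. The blank is held at the right. Next I'll check its offset in the hand.

```bash
cat >> h.py <<'E'
def inhand(m,im,below):
    o=bot.get_obs();p=o['ee_pos'];A=R.from_euler('xyz',o['tcp_rot'],degrees=True)
    for b in brass(m,im,p[0],p[1],p[2]-below,.03,.03,.0002):
        d=A.inv().apply([b[0]-p[0],b[1]-p[1],0]);print('tool offs mm',(d*1e3).round(1),b,'yaw rel',(b[4]-o['tcp_rot'][2]+45)%90-45)
E
python3 - <<'E'
from h import *
m,im=load('w5');inhand(m,im,.0047)
t=topdown(m,im,.4782,.1009,.117,.03,.0002);cv2.imwrite('pics/t.png',t)
go(.4802,.1024,.075,85.2)
E
```

```text
tool offs mm [ 0.8  0.6 -0. ] (np.float64(0.479), np.float64(0.1014), 26.2, 23.2, np.float32(-5.2), 0.91) yaw rel -0.2472915913142799
t 10.9 at [0.4783 0.1006 0.1219] [-1.7996e+02  2.0000e-02  8.5050e+01] op 0.0224 F [-0.1 -0.9 -0.9]
lin [ 0.09  0.09 -2.35] tilt [ 0. -0.  0.] rz 0.02 j6end 107.0
```

View pics/t.png

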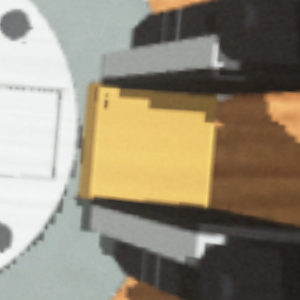

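>>> {"name": "carry_out", "arguments": {
  "linear": [
    [0.06,0.13,-0.6],
    [0,0,-0.8],
    [0,0,-0.8],
    [0,0,-0.6],
    [0,0,-0.2],
    [0,0,0],
    [0,0,0]
  ],
  "rotation": [
    [0,0,0],
    [0,0,0],
    [0,0,0],
    [0,0,0],
    [0,0,0],
    [0,0,0],
    [0,0,0]
  ],
  "grip": [0.6,0.6,0.6,0.6,0.6,0.6,0.6]
}}

```text
time: 11.6
ee_pos: [0.4801, 0.1036, 0.0629]
tcp_rot: [180.0, -0.0, 85.0]
wrist_force: [1.0, 0.7, -0.1]
opening: 0.0224
grasp_force: 39.2
```

Run:
```python
from h import *
m,im=snap('w6');inhand(m,im,.0047)
go(.4795,.1033,.0588,85.2)
t=topdown(m,im,.483,.125,.048,.05,.0002);cv2.imwrite('pics/t6.png',t)
```

```text
tool offs mm [0.3 0.8 0. ] (np.float64(0.481), np.float64(0.1039), 26.1, 22.9, np.float32(-4.0), 0.91) yaw rel 1.0032047823082735
t 11.65 at [0.4802 0.1036 0.0631] [ 1.7993e+02 -2.0000e-02  8.5000e+01] op 0.0222 F [ 0.4  0.1 -0.1]
lin [-0.04 -0.02 -0.22] tilt [-0.    0.01  0.  ] rz 0.03 j6end 107.0
```

View pics/t6.png

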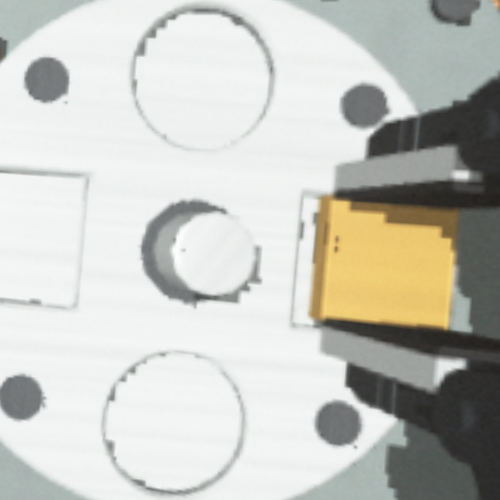

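The view shows the -y cavity's inner edge from (305,190) to (293,327), with the blank aligned to it within about 1 mm. I'll shift slightly and lower it.

>>> {"name": "carry_out", "arguments": {
  "linear": [
    [-0.04,-0.02,0],
    [0,0,-0.15],
    [0,0,-0.08],
    [0,0,0]
  ],
  "rotation": [
    [0,0,0.03],
    [0,0,0],
    [0,0,0],
    [0,0,0]
  ],
  "grip": [0.6,0.6,0.6,0.6]
}}

```text
time: 12.05
ee_pos: [0.4788, 0.1032, 0.0575]
tcp_rot: [-180.0, 0.0, 85.2]
wrist_force: [-0.5, 0.5, -0.4]
opening: 0.0224
grasp_force: 39.2
```

>>> {"name": "carry_out", "arguments": {
  "linear": [
    [0,0,-0.06],
    [0,0,0]
  ],
  "rotation": [
    [0,0,0],
    [0,0,0]
  ],
  "grip": [0.6,0.6]
}}

```text
time: 12.25
ee_pos: [0.4789, 0.1032, 0.0565]
tcp_rot: [-180.0, 0.0, 85.2]
wrist_force: [-0.0, 0.3, -0.4]
opening: 0.0219
grasp_force: 39.2
```

>>> {"name": "carry_out", "arguments": {
  "linear": [
    [0,0,-0.05],
    [0,0,0]
  ],
  "rotation": [
    [0,0,0],
    [0,0,0]
  ],
  "grip": [0.6,0.6]
}}

```text
time: 12.45
ee_pos: [0.479, 0.1032, 0.0562]
tcp_rot: [180.0, -0.0, 85.2]
wrist_force: [-3.6, -0.6, 5.2]
opening: 0.0219
grasp_force: 42.2
```

>>> {"name": "carry_out", "arguments": {
  "linear": [
    [0,0,0.04],
    [0,0,0],
    [0,0,0],
    [0,0,0.3],
    [0,0,1],
    [0,0,1],
    [0,0,0.7],
    [0,0,0]
  ],
  "rotation": [
    [0,0,0],
    [0,0,0],
    [0,0,0],
    [0,0,0],
    [0,0,0],
    [0,0,0],
    [0,0,0],
    [0,0,0]
  ],
  "grip": [0.2,0.2,0.2,0.06,0.06,0.06,0.06,0.06]
}}

```text
time: 13.25
ee_pos: [0.48, 0.1034, 0.1185]
tcp_rot: [179.8, -0.1, 85.2]
wrist_force: [0.0, 0.4, -0.2]
opening: 0.04
grasp_force: 0.0
```

Run:
```python
from h import *
m,im=snap('w7');print(brass(m,im,.483,.137,.05,.06,.06,.0003))
go(.4676,-.136,.10,84.5)
t=topdown(m,im,.483,.125,.05,.05,.0002);cv2.imwrite('pics/t7.png',t)
m,im=snap('s7','side');print(brass(m,im,.46,-.13,.028,.09,.11))
```

```text
[(0.4798, 0.1031, 24.9, 23.7, np.float32(-5.3), 0.96)]
t 13.3 at [0.4795 0.1033 0.1171] [ 1.7991e+02 -3.0000e-02  8.5240e+01] op 0.0402 F [0.6 0.4 0.1]
lin [ -0.6  -11.97  -0.86] tilt [-0.    0.01  0.  ] rz -0.09 j6end 79.0
[(0.4671, -0.1402, 26.9, 25.0, np.float32(-4.2), 0.82)]
```

View pics/t7.png

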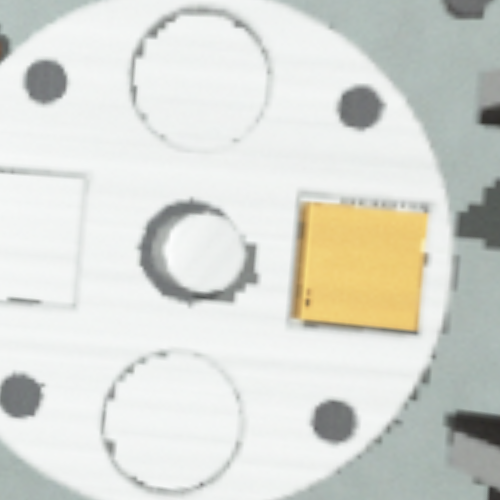

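Square A is seated: the view shows it inside its cavity outline at (363,266). Next is square B.

>>> {"name": "carry_out", "arguments": {
  "linear": [
    [-0.05,-1,0],
    [-0.05,-1,0],
    [-0.05,-1,0],
    [-0.05,-1,0],
    [-0.05,-1,0],
    [-0.05,-1,0],
    [-0.05,-1,0],
    [-0.05,-1,0],
    [-0.05,-1,0],
    [-0.05,-1,-0.3],
    [-0.05,-1,-0.6],
    [-0.05,-0.97,-0.9]
  ],
  "rotation": [
    [0,0,-0.01],
    [0,0,-0.01],
    [0,0,-0.01],
    [0,0,-0.01],
    [0,0,-0.01],
    [0,0,-0.01],
    [0,0,-0.01],
    [0,0,0],
    [0,0,0],
    [0,0,0],
    [0,0,0],
    [0,0,0]
  ],
  "grip": [0.06,0.06,0.06,0.06,0.06,0.06,0.06,0.06,0.06,0.06,0.06,0.06]
}}

```text
time: 14.55
ee_pos: [0.4668, -0.137, 0.0795]
tcp_rot: [180.0, -0.0, 84.7]
wrist_force: [-0.9, 0.2, 0.3]
opening: 0.0403
grasp_force: 0.0
```

>>> {"name": "carry_out", "arguments": {
  "linear": [
    [0,0,0],
    [0,0,0]
  ],
  "rotation": [
    [0,0,0],
    [0,0,0]
  ],
  "grip": [0.06,0.06]
}}

```text
time: 14.75
ee_pos: [0.4662, -0.1361, 0.0794]
tcp_rot: [-179.9, -0.0, 84.6]
wrist_force: [0.5, 0.6, 0.3]
opening: 0.0402
grasp_force: 0.0
```

Run:
```python
from h import *
m,im=snap('w8');B=brass(m,im,.46,-.13,.028,.09,.11);print(B)
B=min(B,key=lambda b:abs(b[1]+.136)+abs(b[0]-.467));go(B[0]-.0007,B[1]+.0005,.0327,85+0*B[4])
```

```text
[(0.3752, -0.1122, 8.0, 130.8, np.float32(0.0), 0.68), (0.4069, -0.1579, 27.7, 16.1, np.float32(-35.9), 0.78), (0.4252, -0.03, 32.8, 20.0, np.float32(0.0), 0.91), (0.4544, -0.0304, 18.4, 20.8, np.float32(0.0), 0.9), (0.468, -0.1352, 25.6, 24.2, np.float32(-5.4), 0.95), (0.4776, -0.0308, 24.0, 21.6, np.float32(0.0), 0.8), (0.5134, -0.0312, 32.4, 22.4, np.float32(0.0), 0.82), (0.5374, -0.0314, 14.8, 22.8, np.float32(0.0), 0.86)]
t 14.8 at [ 0.4667 -0.1358  0.0801] [-1.7995e+02 -3.0000e-02  8.4660e+01] op 0.0401 F [0.  0.9 0.2]
lin [ 0.03  0.06 -2.37] tilt [-0.   -0.01 -0.  ] rz 0.04 j6end 79.0
```

>>> {"name": "carry_out", "arguments": {
  "linear": [
    [0.03,0.05,-0.7],
    [0,0,-0.8],
    [0,0,-0.5],
    [0,0,-0.27],
    [0,0,-0.1],
    [0,0,0],
    [0,0,0],
    [0,0,0],
    [0,0,0],
    [0,0,0]
  ],
  "rotation": [
    [0,0,0],
    [0,0,0],
    [0,0,0],
    [0,0,0],
    [0,0,0],
    [0,0,0],
    [0,0,0],
    [0,0,0],
    [0,0,0],
    [0,0,0]
  ],
  "grip": [0.06,0.06,0.06,0.06,0.06,0.06,0.6,0.6,0.6,0.6]
}}

```text
time: 15.8
ee_pos: [0.468, -0.1353, 0.0338]
tcp_rot: [179.9, 0.0, 84.7]
wrist_force: [-0.3, 0.7, 5.3]
opening: 0.0217
grasp_force: 39.4
```

Run:
```python
from h import *
go(.4673,-.135,.125,85.2)
```

```text
t 15.8 at [ 0.468  -0.1353  0.0338] [179.92   0.    84.68] op 0.0217 F [-0.3  0.7  5.3]
lin [-0.04  0.02  4.56] tilt [ 0.    0.01 -0.  ] rz 0.07 j6end 79.0
```

>>> {"name": "carry_out", "arguments": {
  "linear": [
    [0,0,0.6],
    [0,0,1],
    [0,0.5,1],
    [0.05,1,1],
    [0.05,1,1],
    [0.05,1,0],
    [0.05,1,0],
    [0.05,1,0],
    [0.05,1,0],
    [0.05,1,0]
  ],
  "rotation": [
    [0,0,0],
    [0,0,0],
    [0,0,0],
    [0,0,0.03],
    [0,0,0.03],
    [0,0,0],
    [0,0,0],
    [0,0,0],
    [0,0,0],
    [0,0,0]
  ],
  "grip": [0.6,0.6,0.6,0.6,0.6,0.6,0.6,0.6,0.6,0.6]
}}

```text
time: 16.8
ee_pos: [0.4746, 0.0155, 0.1258]
tcp_rot: [180.0, -0.0, 85.2]
wrist_force: [0.5, 0.0, 0.3]
opening: 0.0217
grasp_force: 39.2
```

>>> {"name": "carry_out", "arguments": {
  "linear": [
    [0.06,1,0],
    [0.06,1,0],
    [0.06,1,0],
    [0.06,1,0],
    [0.06,1,0],
    [0.06,1,0],
    [0.06,1,0],
    [0.07,0.9,0],
    [0,0,0],
    [0,0,0]
  ],
  "rotation": [
    [0,0,0],
    [0,0,0],
    [0,0,0],
    [0,0,0],
    [0,0,0],
    [0,0,0],
    [0,0,0],
    [0,0,0],
    [0,0,0],
    [0,0,0]
  ],
  "grip": [0.6,0.6,0.6,0.6,0.6,0.6,0.6,0.6,0.6,0.6]
}}

```text
time: 17.8
ee_pos: [0.4843, 0.1727, 0.1253]
tcp_rot: [-180.0, 0.0, 85.2]
wrist_force: [0.2, -1.0, -0.3]
opening: 0.0217
grasp_force: 39.2
```

```bash
cat >> h.py <<'E'
def face(m,im,cx,cy,z,half,s=.0002):
    # bright top face of a held/laid blank: centroid of brightest brass
    t=topdown(m,im,cx,cy,z,half,s);hsv=cv2.cvtColor(t,cv2.COLOR_BGR2HSV)
    k=cv2.inRange(hsv,(18,90,120),(35,255,255));V=hsv[...,2]
    v=np.percentile(V[k>0],70);k&=cv2.inRange(V,int(v*.93),255);k=cv2.morphologyEx(k,cv2.MORPH_OPEN,np.ones((7,7)))
    c=max(cv2.findContours(k,cv2.RETR_EXTERNAL,cv2.CHAIN_APPROX_NONE)[0],key=cv2.contourArea)
    (u,w_),(a,b),g=cv2.minAreaRect(c)
    return round(cx+half-w_*s,4),round(cy+half-u*s,4),round(a*s*1e3,1),round(b*s*1e3,1),round(g,1)
E
python3 - <<'E'
from h import *
m,im=load('w5');print('A ref',face(m,im,.4782,.1009,.117,.03))
m,im=snap('w9');p=bot.get_obs()['ee_pos'];print(face(m,im,p[0],p[1],p[2]-.0058,.03));inhand(m,im,.0058)
print('A in die',brass(m,im,.483,.137,.05,.06,.06,.0003))
go(.4848,.1729,.062,85.2)
E
```

```text
A ref (0.479, 0.1003, 23.4, 21.4, 5.2)
(np.float64(0.485), np.float64(0.1723), 23.6, 21.0, 4.8)
tool offs mm [-7.1  0.6  0. ] (np.float64(0.4843), np.float64(0.1652), 42.3, 23.4, np.float32(-5.0), 0.81) yaw rel -0.16274737323878696
A in die [(0.4808, 0.1223, 63.3, 34.7, np.float32(-4.4), 0.81)]
t 17.85 at [0.4843 0.1723 0.1253] [1.800e+02 1.000e-02 8.516e+01] op 0.0214 F [ 0.1 -0.2 -0.8]
lin [ 0.03  0.03 -3.16] tilt [ 0.  0. -0.] rz 0.0 j6end 114.0
```

>>> {"name": "carry_out", "arguments": {
  "linear": [
    [0.03,0,-0.6],
    [0,0,-0.8],
    [0,0,-0.8],
    [0,0,-0.6],
    [0,0,-0.36],
    [0,0,0],
    [0,0,-0.1],
    [0,0,0]
  ],
  "rotation": [
    [0,0,0],
    [0,0,0],
    [0,0,0],
    [0,0,0],
    [0,0,0],
    [0,0,0],
    [0,0,0],
    [0,0,0]
  ],
  "grip": [0.6,0.6,0.6,0.6,0.6,0.6,0.6,0.6]
}}

```text
time: 18.65
ee_pos: [0.4853, 0.1729, 0.0602]
tcp_rot: [180.0, -0.0, 85.2]
wrist_force: [0.6, -0.2, -1.1]
opening: 0.0221
grasp_force: 39.2
```

>>> {"name": "carry_out", "arguments": {
  "linear": [
    [0,0,-0.06],
    [0,0,0]
  ],
  "rotation": [
    [0,0,0],
    [0,0,0]
  ],
  "grip": [0.6,0.6]
}}

```text
time: 18.85
ee_pos: [0.4851, 0.1729, 0.0588]
tcp_rot: [180.0, -0.0, 85.2]
wrist_force: [-0.2, 0.2, -0.6]
opening: 0.022
grasp_force: 39.2
```

>>> {"name": "carry_out", "arguments": {
  "linear": [
    [0,0,-0.06],
    [0,0,0]
  ],
  "rotation": [
    [0,0,0],
    [0,0,0]
  ],
  "grip": [0.6,0.6]
}}

```text
time: 19.05
ee_pos: [0.485, 0.1728, 0.0573]
tcp_rot: [180.0, -0.0, 85.2]
wrist_force: [-0.2, -0.0, 0.4]
opening: 0.0216
grasp_force: 39.2
```

>>> {"name": "carry_out", "arguments": {
  "linear": [
    [0,0,-0.04],
    [0,0,0]
  ],
  "rotation": [
    [0,0,0],
    [0,0,0]
  ],
  "grip": [0.6,0.6]
}}

```text
time: 19.25
ee_pos: [0.4849, 0.1727, 0.0565]
tcp_rot: [-180.0, 0.0, 85.2]
wrist_force: [0.8, 0.2, -1.2]
opening: 0.0213
grasp_force: 39.2
```

>>> {"name": "carry_out", "arguments": {
  "linear": [
    [0,0,0],
    [0,0,0],
    [0,0,0],
    [0,0,0.3],
    [0,0,1],
    [0,0,1],
    [0,0,0.9],
    [0,-1,0],
    [0,-1,0],
    [0,-1,0],
    [0,-1,0],
    [0,0,0]
  ],
  "rotation": [
    [0,0,0],
    [0,0,0],
    [0,0,0],
    [0,0,0],
    [0,0,0],
    [0,0,0],
    [0,0,0],
    [0,0,0],
    [0,0,0],
    [0,0,0],
    [0,0,0],
    [0,0,0]
  ],
  "grip": [0.2,0.2,0.2,0.06,0.06,0.06,0.06,0.06,0.06,0.06,0.06,0.06]
}}

```text
time: 20.45
ee_pos: [0.4851, 0.0912, 0.1212]
tcp_rot: [180.0, 0.0, 85.0]
wrist_force: [0.6, 0.5, 0.8]
opening: 0.04
grasp_force: 0.0
```

Run:
```python
from h import *
m,im=snap('w10')
for c in((.480,.1023),(.4859,.172)):print(face(m,im,*c,.05,.02),brass(m,im,*c,.05,.02,.02,.0002))
m2,im2=load('w7');print('ref A',face(m2,im2,.48,.1023,.05,.02))
m,im=snap('s10','side');print(brass(m,im,.46,-.13,.028,.09,.11))
go(.4094,-.1615,.10,175)
```

```text
(0.4799, 0.1024, 23.3, 23.2, 5.3) [(0.4797, 0.1028, 25.1, 24.0, np.float32(-5.0), 0.95)]
(0.4856, 0.1723, 23.2, 23.3, 4.6) [(0.4854, 0.1721, 24.0, 23.5, np.float32(-4.6), 0.97)]
ref A (0.4799, 0.1024, 23.5, 23.3, 5.2)
[]
t 20.55 at [0.4852 0.0927 0.1211] [ 1.7996e+02 -2.0000e-02  8.5100e+01] op 0.0401 F [-0.2  0.2  0. ]
lin [ -3.79 -12.71  -1.05] tilt [-0.  0.  0.] rz 11.24 j6end -17.0
```

>>> {"name": "carry_out", "arguments": {
  "linear": [
    [-0.27,-0.9,0],
    [-0.27,-0.9,0],
    [-0.27,-0.9,0],
    [-0.27,-0.9,0],
    [-0.27,-0.9,0],
    [-0.27,-0.9,0],
    [-0.27,-0.9,0]
  ],
  "rotation": [
    [0,0,0.8],
    [0,0,0.8],
    [0,0,0.8],
    [0,0,0.8],
    [0,0,0.8],
    [0,0,0.8],
    [0,0,0.8]
  ],
  "grip": [0.06,0.06,0.06,0.06,0.06,0.06,0.06]
}}

```text
time: 21.25
ee_pos: [0.4472, -0.0331, 0.1208]
tcp_rot: [180.0, -0.0, 130.3]
wrist_force: [-0.2, -0.8, 0.1]
opening: 0.0403
grasp_force: 0.0
```

>>> {"name": "carry_out", "arguments": {
  "linear": [
    [-0.27,-0.9,0],
    [-0.27,-0.9,0],
    [-0.27,-0.9,0],
    [-0.27,-0.9,0],
    [-0.27,-0.9,0],
    [-0.27,-0.9,-0.5],
    [-0.27,-0.9,-0.9],
    [0,-0.1,-0.7],
    [0,0,0],
    [0,0,0]
  ],
  "rotation": [
    [0,0,0.8],
    [0,0,0.8],
    [0,0,0.8],
    [0,0,0.8],
    [0,0,0.8],
    [0,0,0.8],
    [0,0,0.8],
    [0,0,0],
    [0,0,0],
    [0,0,0]
  ],
  "grip": [0.06,0.06,0.06,0.06,0.06,0.06,0.06,0.06,0.06,0.06]
}}

```text
time: 22.25
ee_pos: [0.4096, -0.1604, 0.0788]
tcp_rot: [180.0, -0.0, 174.7]
wrist_force: [0.8, 0.1, -0.1]
opening: 0.04
grasp_force: 0.0
```

Run:
```python
from h import *
m,im=snap('w11');B=brass(m,im,.42,-.15,.028,.06,.06,.0003);print(B)
f=face(m,im,.41,-.162,.028,.025);print(f)
go(f[0],f[1],.0337,175.1)
```

```text
[(0.363, -0.1399, 5.4, 99.9, np.float32(0.0), 0.52), (0.409, -0.1621, 26.7, 25.5, np.float32(0.0), 0.78)]
(0.4143, -0.1601, 15.5, 25.9, 67.1)
t 22.3 at [ 0.4099 -0.1605  0.0792] [1.7999e+02 3.0000e-02 1.7472e+02] op 0.0398 F [0.3 0.9 0.7]
lin [ 0.22  0.02 -2.28] tilt [-0.  0. -0.] rz 0.05 j6end -16.0
```

>>> {"name": "carry_out", "arguments": {
  "linear": [
    [0,-0.08,-0.7],
    [0,0,-0.8],
    [0,0,-0.5],
    [0,0,-0.28],
    [0,0,0],
    [0,0,0],
    [0,0,0],
    [0,0,0],
    [0,0,0],
    [0,0,0]
  ],
  "rotation": [
    [0,0,0.05],
    [0,0,0],
    [0,0,0],
    [0,0,0],
    [0,0,0],
    [0,0,0],
    [0,0,0],
    [0,0,0],
    [0,0,0],
    [0,0,0]
  ],
  "grip": [0.06,0.06,0.06,0.06,0.06,0.06,0.6,0.6,0.6,0.6]
}}

```text
time: 23.3
ee_pos: [0.4098, -0.163, 0.0339]
tcp_rot: [-180.0, 0.1, 175.2]
wrist_force: [-1.5, 0.5, 5.6]
opening: 0.0219
grasp_force: 38.9
```

Run:
```python
from h import *
go(.448,.1402,.125,175.1)
```

```text
t 23.3 at [ 0.4098 -0.163   0.0339] [-1.7998e+02  7.0000e-02  1.7515e+02] op 0.0219 F [-1.5  0.5  5.6]
lin [ 1.91 15.16  4.56] tilt [0.   0.01 0.  ] rz -0.01 j6end 22.0
```

>>> {"name": "carry_out", "arguments": {
  "linear": [
    [0,0,0.6],
    [0,0,1],
    [0.05,0.5,1],
    [0.12,1,1],
    [0.12,1,1],
    [0.12,1,0],
    [0.12,1,0],
    [0.12,1,0],
    [0.12,1,0],
    [0.12,1,0]
  ],
  "rotation": [
    [0,0,0],
    [0,0,0],
    [0,0,0],
    [0,0,0],
    [0,0,0],
    [0,0,0],
    [0,0,0],
    [0,0,0],
    [0,0,0],
    [0,0,0]
  ],
  "grip": [0.6,0.6,0.6,0.6,0.6,0.6,0.6,0.6,0.6,0.6]
}}

```text
time: 24.3
ee_pos: [0.4273, -0.012, 0.1259]
tcp_rot: [180.0, 0.0, 175.2]
wrist_force: [1.0, -0.2, -0.3]
opening: 0.0217
grasp_force: 39.2
```

>>> {"name": "carry_out", "arguments": {
  "linear": [
    [0.12,1,0],
    [0.12,1,0],
    [0.12,1,0],
    [0.12,1,0],
    [0.12,1,0],
    [0.12,1,0],
    [0.12,1,0],
    [0.18,0.65,0],
    [0,0,0],
    [0,0,0]
  ],
  "rotation": [
    [0,0,0],
    [0,0,0],
    [0,0,0],
    [0,0,0],
    [0,0,0],
    [0,0,0],
    [0,0,0],
    [0,0,0],
    [0,0,0],
    [0,0,0]
  ],
  "grip": [0.6,0.6,0.6,0.6,0.6,0.6,0.6,0.6,0.6,0.6]
}}

```text
time: 25.3
ee_pos: [0.4475, 0.14, 0.1252]
tcp_rot: [-180.0, -0.0, 175.2]
wrist_force: [-0.4, 0.7, -0.4]
opening: 0.0219
grasp_force: 39.2
```

Run:
```python
from h import *
go(.448,.1402,.06,175.1)
m,im=snap('w12');p=bot.get_obs()['ee_pos']
inhand(m,im,.0058)
a=topdown(m,im,p[0],p[1],p[2]-.0058,.03,.0002);b=topdown(m,im,.475,.137,.048,.06,.0004)
cv2.imwrite('pics/t12.png',np.hstack([a,b]))
```

```text
t 25.3 at [0.4475 0.14   0.1252] [-1.7998e+02 -1.0000e-02  1.7519e+02] op 0.0219 F [-0.4  0.7 -0.4]
lin [ 0.02  0.01 -3.26] tilt [ 0. -0. -0.] rz -0.01 j6end 22.0
tool offs mm [1.4 0.4 0. ] (np.float64(0.4461), np.float64(0.1402), 21.5, 27.0, np.float32(-4.1), 0.84) yaw rel 0.748254801564201
```

View pics/t12.png

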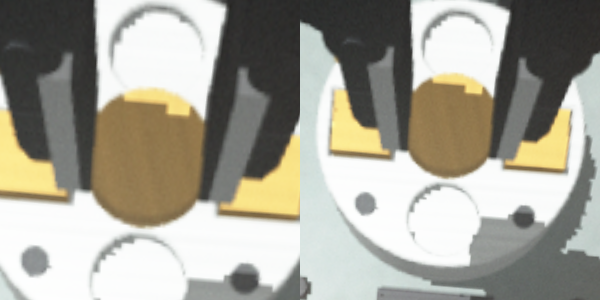

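The view shows the disc held at (148,153) in the left panel. The -x cavity is at (444,220) in the right panel, and both squares lie in their cavities. The disc is aligned within about 0.5 mm, so I'll lower it.

>>> {"name": "carry_out", "arguments": {
  "linear": [
    [0,-0.02,-0.6],
    [0,0,-0.8],
    [0,0,-0.8],
    [0,0,-0.6],
    [0,0,-0.4],
    [0,0,0],
    [0,0,-0.08],
    [0,0,0]
  ],
  "rotation": [
    [0,0,0],
    [0,0,0],
    [0,0,0],
    [0,0,0],
    [0,0,0],
    [0,0,0],
    [0,0,0],
    [0,0,0]
  ],
  "grip": [0.6,0.6,0.6,0.6,0.6,0.6,0.6,0.6]
}}

```text
time: 26.15
ee_pos: [0.4479, 0.1399, 0.0599]
tcp_rot: [180.0, 0.0, 175.2]
wrist_force: [-0.1, -0.1, -0.0]
opening: 0.0219
grasp_force: 39.2
```

>>> {"name": "carry_out", "arguments": {
  "linear": [
    [0,0,-0.05],
    [0,0,0]
  ],
  "rotation": [
    [0,0,0],
    [0,0,0]
  ],
  "grip": [0.6,0.6]
}}

```text
time: 26.35
ee_pos: [0.4477, 0.1399, 0.0586]
tcp_rot: [180.0, 0.0, 175.2]
wrist_force: [0.0, -0.8, -1.2]
opening: 0.0222
grasp_force: 39.2
```

>>> {"name": "carry_out", "arguments": {
  "linear": [
    [0,0,-0.05],
    [0,0,0]
  ],
  "rotation": [
    [0,0,0],
    [0,0,0]
  ],
  "grip": [0.6,0.6]
}}

```text
time: 26.55
ee_pos: [0.4475, 0.1398, 0.0573]
tcp_rot: [180.0, -0.0, 175.2]
wrist_force: [0.0, 1.1, 0.0]
opening: 0.0218
grasp_force: 39.2
```

>>> {"name": "carry_out", "arguments": {
  "linear": [
    [0,0,-0.05],
    [0,0,0]
  ],
  "rotation": [
    [0,0,0],
    [0,0,0]
  ],
  "grip": [0.6,0.6]
}}

```text
time: 26.75
ee_pos: [0.4475, 0.1398, 0.0563]
tcp_rot: [180.0, -0.0, 175.2]
wrist_force: [-0.1, -0.4, -0.2]
opening: 0.0221
grasp_force: 39.2
```

>>> {"name": "carry_out", "arguments": {
  "linear": [
    [0,0,0],
    [0,0,0],
    [0,0,0],
    [0,0,0.3],
    [0,0,1],
    [0,0,1],
    [0,0,1],
    [0,-1,1],
    [0,-1,1],
    [0,-1,1],
    [0,0,0],
    [0,0,0]
  ],
  "rotation": [
    [0,0,0],
    [0,0,0],
    [0,0,0],
    [0,0,0],
    [0,0,0],
    [0,0,0],
    [0,0,0],
    [0,0,0],
    [0,0,0],
    [0,0,0],
    [0,0,0],
    [0,0,0]
  ],
  "grip": [0.2,0.2,0.2,0.06,0.06,0.06,0.06,0.06,0.06,0.06,0.06,0.06]
}}

```text
time: 27.95
ee_pos: [0.4478, 0.0798, 0.1826]
tcp_rot: [180.0, 0.0, 175.1]
wrist_force: [-0.0, 0.2, 0.3]
opening: 0.0399
grasp_force: 0.0
```

Run:
```python
from h import *
m,im=snap('w13')
for c in((.480,.1023),(.4859,.172),(.448,.1402)):
    try: print(face(m,im,*c,.05,.02),brass(m,im,*c,.05,.022,.022,.0002))
    except Exception as e: print(e)
t=topdown(m,im,.475,.137,.05,.075,.00025)
t2=topdown(m,im,.42,-.39,.058,.075,.00025)
cv2.imwrite('pics/t13.png',t)
np.save('pics/head13.npy',t2);cv2.imwrite('pics/h13.png',t2)
go(.419,-.393,.15,197)
```

```text
(0.4794, 0.1025, 22.9, 23.0, 5.1) [(0.4786, 0.1021, 24.1, 24.7, np.float32(-4.7), 0.96)]
(0.4852, 0.1717, 23.0, 23.2, 5.0) [(0.4847, 0.1712, 24.2, 24.3, np.float32(-4.8), 0.94)]
(0.4477, 0.138, 24.9, 21.0, 79.1) [(0.447, 0.1394, 26.4, 25.1, np.float32(-41.6), 0.73)]
t 28.0 at [0.4475 0.0801 0.1819] [ 1.7999e+02 -2.0000e-02  1.7514e+02] op 0.0406 F [-0.2  0.1 -0.5]
lin [ -1.42 -23.65  -1.6 ] tilt [-0. -0.  0.] rz 2.73 j6end -60.0
```

View pics/t13.png

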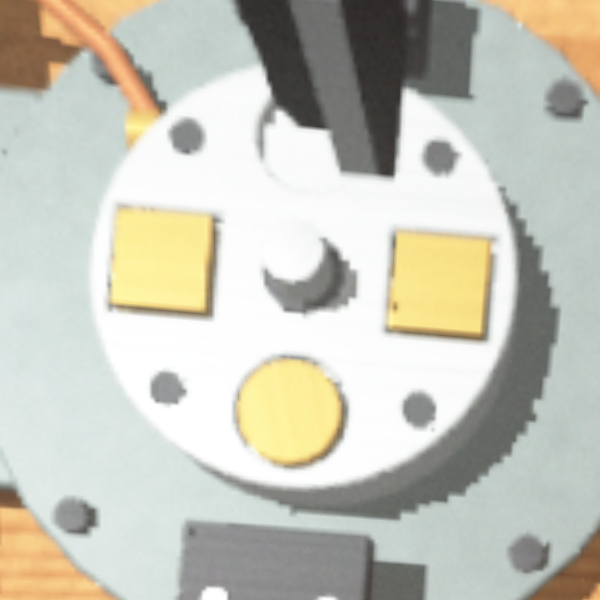

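All three blanks are home: the squares at (161,260) and (440,285) and the disc at (290,410). Next is the head.

>>> {"name": "carry_out", "arguments": {
  "linear": [
    [-0.06,-1,0],
    [-0.06,-1,0],
    [-0.06,-1,0],
    [-0.06,-1,0],
    [-0.06,-1,0],
    [-0.06,-1,0],
    [-0.06,-1,0],
    [-0.06,-1,0],
    [-0.06,-1,0],
    [-0.06,-1,0],
    [-0.06,-1,0],
    [-0.06,-1,0]
  ],
  "rotation": [
    [0,0,0.12],
    [0,0,0.12],
    [0,0,0.12],
    [0,0,0.12],
    [0,0,0.12],
    [0,0,0.12],
    [0,0,0.12],
    [0,0,0.12],
    [0,0,0.12],
    [0,0,0.12],
    [0,0,0.12],
    [0,0,0.12]
  ],
  "grip": [-0.3,-0.3,-0.3,-0.3,-0.3,-0.3,-0.3,-0.3,-0.3,-0.3,-0.3,-0.3],
  "grip_force": 100
}}

```text
time: 29.2
ee_pos: [0.433, -0.1601, 0.1812]
tcp_rot: [179.9, -0.1, -173.2]
wrist_force: [-0.3, 0.2, 0.3]
opening: 0.0553
grasp_force: 0.0
```

>>> {"name": "carry_out", "arguments": {
  "linear": [
    [-0.06,-1,0],
    [-0.06,-1,0],
    [-0.06,-1,0],
    [-0.06,-1,0],
    [-0.06,-1,0],
    [-0.06,-1,0],
    [-0.06,-1,0],
    [-0.06,-1,0],
    [-0.06,-1,0],
    [-0.06,-1,0],
    [-0.06,-1,0],
    [0,0,0]
  ],
  "rotation": [
    [0,0,0.12],
    [0,0,0.12],
    [0,0,0.12],
    [0,0,0.12],
    [0,0,0.12],
    [0,0,0.12],
    [0,0,0.12],
    [0,0,0.12],
    [0,0,0.12],
    [0,0,0.12],
    [0,0,0.12],
    [0,0,0]
  ],
  "grip": [-0.3,-0.3,-0.3,-0.3,-0.3,-0.3,-0.3,-0.3,-0.3,-0.3,-0.3,-0.3]
}}

```text
time: 30.4
ee_pos: [0.42, -0.3809, 0.1805]
tcp_rot: [179.9, -0.1, -162.8]
wrist_force: [-0.1, 0.2, -0.3]
opening: 0.0555
grasp_force: 0.0
```

Run:
```python
from h import *
go(.419,-.386,.18,198)
m,im=snap('w14')
a=topdown(m,im,.418,-.386,.058,.06,.0003);b=topdown(m,im,.418,-.386,.028,.075,.000375)
cv2.imwrite('pics/t14.png',np.hstack([a,b]))
```

```text
t 30.4 at [ 0.42   -0.3809  0.1805] [ 1.7989e+02 -8.0000e-02 -1.6278e+02] op 0.0555 F [-0.1  0.2 -0.3]
lin [-0.05 -0.25 -0.03] tilt [-0.01 -0.01  0.  ] rz 0.1 j6end -61.0
```

View pics/t14.png

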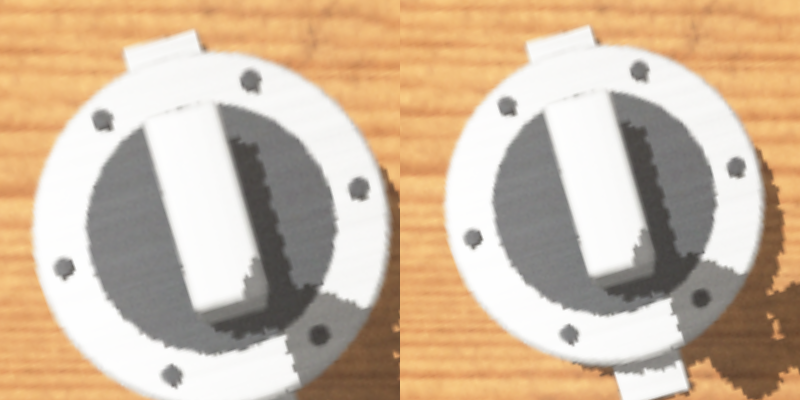

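The view shows the cap centre at (605,203) in the right panel and the bar at (204,206) in the left panel. That puts the head at (.4164,-.3875) with yaw 16°. I'll grasp the bar.

>>> {"name": "carry_out", "arguments": {
  "linear": [
    [-0.18,-0.33,-0.5],
    [0,0,-1],
    [0,0,-1],
    [0,0,-1],
    [0,0,-1],
    [0,0,-1],
    [0,0,-0.8],
    [0,0,-0.4],
    [0,0,-0.2],
    [0,0,0]
  ],
  "rotation": [
    [0,0,-0.15],
    [0,0,0],
    [0,0,0],
    [0,0,0],
    [0,0,0],
    [0,0,0],
    [0,0,0],
    [0,0,0],
    [0,0,0],
    [0,0,0]
  ],
  "grip": [-0.3,-0.3,-0.3,-0.3,-0.3,-0.3,-0.3,-0.3,-0.3,-0.3]
}}

```text
time: 31.45
ee_pos: [0.4163, -0.3865, 0.0442]
tcp_rot: [180.0, -0.0, -164.0]
wrist_force: [0.6, -0.2, 1.6]
opening: 0.0553
grasp_force: 0.0
```

>>> {"name": "carry_out", "arguments": {
  "linear": [
    [0,0,0],
    [0,0,0],
    [0,0,0],
    [0,0,0],
    [0,0,0],
    [0,0,0],
    [0,0,0],
    [0,0,0]
  ],
  "rotation": [
    [0,0,0],
    [0,0,0],
    [0,0,0],
    [0,0,0],
    [0,0,0],
    [0,0,0],
    [0,0,0],
    [0,0,0]
  ],
  "grip": [0.5,0.5,0.6,0.6,0.6,0.6,0.6,0.6],
  "grip_force": 100
}}

```text
time: 32.25
ee_pos: [0.4168, -0.3873, 0.0456]
tcp_rot: [-179.9, 0.1, -164.0]
wrist_force: [-1.2, 0.3, 5.8]
opening: 0.022
grasp_force: 99.4
```

Run:
```python
from h import *
go(.482,.137,.14,235)
```

```text
t 32.25 at [ 0.4168 -0.3873  0.0456] [-1.7991e+02  5.0000e-02 -1.6397e+02] op 0.022 F [-1.2  0.3  5.8]
lin [ 3.26 26.22  4.72] tilt [0.01 0.01 0.  ] rz 4.87 j6end -39.0
```

>>> {"name": "carry_out", "arguments": {
  "linear": [
    [0,0,0.4],
    [0,0,0.8],
    [0,0,1],
    [0,0,1],
    [0,0,1],
    [0.1,0.5,0.8],
    [0.12,1,0],
    [0.12,1,0],
    [0.12,1,0],
    [0.12,1,0],
    [0.12,1,0],
    [0.12,1,0]
  ],
  "rotation": [
    [0,0,0],
    [0,0,0],
    [0,0,0],
    [0,0,0],
    [0,0,0],
    [0,0,0.18],
    [0,0,0.18],
    [0,0,0.18],
    [0,0,0.18],
    [0,0,0.18],
    [0,0,0.18],
    [0,0,0.18]
  ],
  "grip": [0.6,0.6,0.6,0.6,0.6,0.6,0.6,0.6,0.6,0.6,0.6,0.6]
}}

```text
time: 33.45
ee_pos: [0.4323, -0.2543, 0.1432]
tcp_rot: [179.9, -0.0, -153.7]
wrist_force: [1.3, 0.2, -4.2]
opening: 0.0216
grasp_force: 98.6
```

>>> {"name": "carry_out", "arguments": {
  "linear": [
    [0.12,1,0],
    [0.12,1,0],
    [0.12,1,0],
    [0.12,1,0],
    [0.12,1,0],
    [0.12,1,0],
    [0.12,1,0],
    [0.12,1,0],
    [0.12,1,0],
    [0.12,1,0],
    [0.12,1,0],
    [0.12,1,0]
  ],
  "rotation": [
    [0,0,0.18],
    [0,0,0.18],
    [0,0,0.18],
    [0,0,0.18],
    [0,0,0.18],
    [0,0,0.18],
    [0,0,0.18],
    [0,0,0.18],
    [0,0,0.18],
    [0,0,0.18],
    [0,0,0.18],
    [0,0,0.18]
  ],
  "grip": [0.6,0.6,0.6,0.6,0.6,0.6,0.6,0.6,0.6,0.6,0.6,0.6]
}}

```text
time: 34.65
ee_pos: [0.4603, -0.0148, 0.1433]
tcp_rot: [179.9, -0.1, -136.4]
wrist_force: [0.2, 0.2, -4.4]
opening: 0.0221
grasp_force: 98.6
```

Run:
```python
from h import *
go(.482,.137,.145,235)
```

```text
t 34.65 at [ 0.4603 -0.0148  0.1433] [ 1.7991e+02 -6.0000e-02 -1.3642e+02] op 0.0221 F [ 0.2  0.2 -4.4]
lin [1.08 7.59 0.09] tilt [-0.   -0.01  0.  ] rz 1.43 j6end -39.0
```

>>> {"name": "carry_out", "arguments": {
  "linear": [
    [0.13,0.95,0],
    [0.13,0.95,0],
    [0.13,0.95,0],
    [0.13,0.95,0],
    [0.13,0.95,0],
    [0.13,0.95,0],
    [0.13,0.95,0],
    [0.13,0.95,0],
    [0,0,0],
    [0,0,0]
  ],
  "rotation": [
    [0,0,0.18],
    [0,0,0.18],
    [0,0,0.18],
    [0,0,0.18],
    [0,0,0.18],
    [0,0,0.18],
    [0,0,0.18],
    [0,0,0.18],
    [0,0,0],
    [0,0,0]
  ],
  "grip": [0.6,0.6,0.6,0.6,0.6,0.6,0.6,0.6,0.6,0.6]
}}

```text
time: 35.65
ee_pos: [0.4811, 0.1359, 0.1435]
tcp_rot: [179.9, -0.1, -125.0]
wrist_force: [0.2, -0.4, -3.7]
opening: 0.0219
grasp_force: 98.5
```

Run:
```python
from h import *
go(.482,.137,.0875,235)
m,im=snap('w15');p=bot.get_obs()['ee_pos']
# cap circle: top at TCP-.0455+.028 ; fit white disc
zc=p[2]-.0455+.028
for n,(mm,ii,c,z) in {'grasp-ref w14':(*load('w14'),(.418,-.386),.028),'now':(m,im,(p[0],p[1]),zc)}.items():
    t=topdown(mm,ii,*c,z,.075,.00025);cv2.imwrite('pics/z_%s.png'%n[:3],t)
    g=cv2.medianBlur(cv2.cvtColor(t,cv2.COLOR_BGR2GRAY),7)
    h=cv2.HoughCircles(g,cv2.HOUGH_GRADIENT,1,300,param1=120,param2=20,minRadius=150,maxRadius=172)
    if h is not None:
        for u,v,r in h[0][:2]:print(n,c[0]+.075-v*.00025,c[1]+.075-u*.00025,r*.25,zc)
    h=cv2.HoughCircles(g,cv2.HOUGH_GRADIENT,1,300,param1=120,param2=20,minRadius=205,maxRadius=250)
    if h is not None:
        for u,v,r in h[0][:2]:print(n,c[0]+.075-v*.00025,c[1]+.075-u*.00025,r*.25,zc)
```

```text
t 35.65 at [0.4811 0.1359 0.1435] [ 1.7993e+02 -8.0000e-02 -1.2496e+02] op 0.0219 F [ 0.2 -0.4 -3.7]
lin [ 0.04  0.06 -2.8 ] tilt [ 0.   -0.01  0.  ] rz -0.0 j6end -39.0
grasp-ref w14 0.417125 -0.38762498 41.75 0.12622139217947154
grasp-ref w14 0.41837502 -0.392625 53.5 0.12622139217947154
now 0.4814832800549933 0.135759011733946 42.025 0.12622139217947154
now 0.48073328226036516 0.1345090054754583 59.6 0.12622139217947154
```

>>> {"name": "carry_out", "arguments": {
  "linear": [
    [0.04,0.05,-0.5],
    [0,0,-0.8],
    [0,0,-0.7],
    [0,0,-0.35],
    [0,0,0],
    [0,0,-0.1],
    [0,0,-0.1],
    [0,0,0]
  ],
  "rotation": [
    [0,0,0],
    [0,0,0],
    [0,0,0],
    [0,0,0],
    [0,0,0],
    [0,0,0],
    [0,0,0],
    [0,0,0]
  ],
  "grip": [0.6,0.6,0.6,0.6,0.6,0.6,0.6,0.6]
}}

```text
time: 36.5
ee_pos: [0.4833, 0.1362, 0.0936]
tcp_rot: [-180.0, 0.0, -125.1]
wrist_force: [-0.5, 0.4, -4.7]
opening: 0.0217
grasp_force: 98.5
```

>>> {"name": "carry_out", "arguments": {
  "linear": [
    [0,0,-0.1],
    [0,0,-0.1],
    [0,0,0]
  ],
  "rotation": [
    [0,0,0],
    [0,0,0],
    [0,0,0]
  ],
  "grip": [0.6,0.6,0.6]
}}

```text
time: 36.8
ee_pos: [0.483, 0.1362, 0.0891]
tcp_rot: [180.0, -0.0, -125.1]
wrist_force: [0.3, 0.7, -3.4]
opening: 0.0222
grasp_force: 98.5
```

>>> {"name": "carry_out", "arguments": {
  "linear": [
    [0,0,-0.1],
    [0,0,-0.1],
    [0,0,0]
  ],
  "rotation": [
    [0,0,0],
    [0,0,0],
    [0,0,0]
  ],
  "grip": [0.6,0.6,0.6]
}}

```text
time: 37.1
ee_pos: [0.4833, 0.1362, 0.0858]
tcp_rot: [-180.0, 0.0, -125.1]
wrist_force: [-2.7, -0.2, 3.1]
opening: 0.0217
grasp_force: 99.3
```

>>> {"name": "carry_out", "arguments": {
  "linear": [
    [0,0,-0.1],
    [0,0,-0.1],
    [0,0,0]
  ],
  "rotation": [
    [0,0,0],
    [0,0,0],
    [0,0,0]
  ],
  "grip": [0.6,0.6,0.6]
}}

```text
time: 37.4
ee_pos: [0.4833, 0.1363, 0.0816]
tcp_rot: [-180.0, 0.0, -125.1]
wrist_force: [-2.1, -0.4, 6.0]
opening: 0.0221
grasp_force: 99.7
```

Run:
```python
from h import *
go(.482,.137,.0777,235);print(bot.get_obs()['torque'])
```

```text
t 37.4 at [0.4833 0.1363 0.0816] [-1.7998e+02  3.0000e-02 -1.2508e+02] op 0.0221 F [-2.1 -0.4  6. ]
lin [-0.07  0.04 -0.2 ] tilt [-0.  0.  0.] rz 0.01 j6end -39.0
[-0.11359836  0.54383166  0.038828  ]
```

>>> {"name": "carry_out", "arguments": {
  "linear": [
    [0,0,-0.1],
    [0,0,-0.08],
    [0,0,0]
  ],
  "rotation": [
    [0,0,0],
    [0,0,0],
    [0,0,0]
  ],
  "grip": [0.6,0.6,0.6]
}}

```text
time: 37.7
ee_pos: [0.4834, 0.1363, 0.0782]
tcp_rot: [-180.0, 0.0, -125.1]
wrist_force: [-2.6, -1.3, 8.3]
opening: 0.0219
grasp_force: 100.0
```

>>> {"name": "carry_out", "arguments": {
  "linear": [
    [0,0,-0.03],
    [0,0,0]
  ],
  "rotation": [
    [0,0,0],
    [0,0,0]
  ],
  "grip": [0.6,0.6]
}}

```text
time: 37.9
ee_pos: [0.4834, 0.1363, 0.0778]
tcp_rot: [-180.0, 0.0, -125.1]
wrist_force: [-4.1, -0.7, 9.0]
opening: 0.0222
grasp_force: 100.0
```

>>> {"name": "carry_out", "arguments": {
  "linear": [
    [-0.04,0.02,0],
    [0,0,0],
    [0,0,0],
    [0,0,0],
    [0,0,0],
    [0,0,0]
  ],
  "rotation": [
    [0,0,-0.5],
    [0,0,-0.6],
    [0,0,-0.6],
    [0,0,-0.6],
    [0,0,-0.6],
    [0,0,0]
  ],
  "grip": [0.6,0.6,0.6,0.6,0.6,0.6]
}}

```text
time: 38.5
ee_pos: [0.4834, 0.1367, 0.0782]
tcp_rot: [-179.9, 0.1, -148.5]
wrist_force: [-0.8, 0.3, 7.9]
opening: 0.0218
grasp_force: 100.0
```

Run:
```python
from h import *
go(.482,.137,.0777,175.1);print(bot.get_obs()['torque'])
```

```text
t 38.5 at [0.4834 0.1367 0.0782] [-1.7994e+02  1.4000e-01 -1.4845e+02] op 0.0218 F [-0.8  0.3  7.9]
lin [-0.07  0.01 -0.03] tilt [-0.    0.02  0.  ] rz -4.56 j6end 21.0
[-0.10446563  0.04278472 -0.07020927]
```

>>> {"name": "carry_out", "arguments": {
  "linear": [
    [-0.02,0,-0.02],
    [0,0,0],
    [0,0,0],
    [0,0,0]
  ],
  "rotation": [
    [0,0,-0.5],
    [0,0,-0.5],
    [0,0,-0.5],
    [0,0,0]
  ],
  "grip": [0.6,0.6,0.6,0.6]
}}

```text
time: 38.9
ee_pos: [0.4831, 0.1368, 0.0779]
tcp_rot: [-180.0, 0.2, -160.4]
wrist_force: [0.9, -0.5, 8.4]
opening: 0.022
grasp_force: 100.1
```

Run:
```python
from h import *
go(.482,.137,.0777,175.1);print(bot.get_obs()['torque'])
```

```text
t 38.9 at [0.4831 0.1368 0.0779] [-1.7997e+02  1.7000e-01 -1.6042e+02] op 0.022 F [ 0.9 -0.5  8.4]
lin [-0.06  0.01 -0.01] tilt [-0.    0.02  0.  ] rz -3.06 j6end 21.0
[-0.18845264 -0.11448839 -0.00627447]
```

Turning freely at 24.5° to go; continue.

>>> {"name": "carry_out", "arguments": {
  "linear": [
    [0,0,0],
    [0,0,0],
    [0,0,0],
    [0,0,0],
    [0,0,0]
  ],
  "rotation": [
    [0,0,-0.5],
    [0,0,-0.5],
    [0,0,-0.5],
    [0,0,-0.5],
    [0,0,0]
  ],
  "grip": [0.6,0.6,0.6,0.6,0.6]
}}

```text
time: 39.4
ee_pos: [0.4831, 0.1368, 0.0779]
tcp_rot: [180.0, 0.2, -176.4]
wrist_force: [-0.0, -0.1, 6.9]
opening: 0.0219
grasp_force: 100.1
```

>>> {"name": "carry_out", "arguments": {
  "linear": [
    [0,0,0],
    [0,0,0],
    [0,0,0],
    [0,0,0]
  ],
  "rotation": [
    [0,0,-0.4],
    [0,0,-0.35],
    [0,0,-0.3],
    [0,0,0]
  ],
  "grip": [0.6,0.6,0.6,0.6]
}}

```text
time: 39.8
ee_pos: [0.483, 0.1368, 0.0779]
tcp_rot: [180.0, 0.2, 175.2]
wrist_force: [0.7, 0.1, 8.5]
opening: 0.0223
grasp_force: 100.1
```

Run:
```python
from h import *
go(.482,.137,.0777,175.1);print(bot.get_obs()['torque'])
```

```text
t 39.8 at [0.483  0.1368 0.0779] [1.7995e+02 1.6000e-01 1.7523e+02] op 0.0223 F [0.7 0.1 8.5]
lin [-0.05  0.01 -0.01] tilt [-0.    0.02 -0.  ] rz -0.02 j6end 21.0
[-0.11171603 -0.01972769  0.05040657]
```

>>> {"name": "carry_out", "arguments": {
  "linear": [
    [0,0,0],
    [0,0,0],
    [0,0,0]
  ],
  "rotation": [
    [0,0,-0.15],
    [0,0,-0.15],
    [0,0,0]
  ],
  "grip": [0.6,0.6,0.6]
}}

```text
time: 40.1
ee_pos: [0.483, 0.1366, 0.0778]
tcp_rot: [180.0, 0.2, 173.0]
wrist_force: [0.2, -3.1, 8.0]
opening: 0.0221
grasp_force: 100.6
```

Run:
```python
from h import *
go(.482,.137,.0777,175.1);print(bot.get_obs()['torque'])
```

```text
t 40.1 at [0.483  0.1366 0.0778] [1.8000e+02 1.6000e-01 1.7301e+02] op 0.0221 F [ 0.2 -3.1  8. ]
lin [-0.05  0.02 -0.01] tilt [ 0.    0.02 -0.  ] rz 0.26 j6end 21.0
[-0.65630508 -0.01728197  1.67200725]
```

At the stop (1.7 N m). I'll let it rise and release.

>>> {"name": "carry_out", "arguments": {
  "linear": [
    [0,0,0.08],
    [0,0,0.08],
    [0,0,0.05],
    [0,0,0]
  ],
  "rotation": [
    [0,0,0.1],
    [0,0,0],
    [0,0,0],
    [0,0,0]
  ],
  "grip": [0.6,0.6,0.6,0.6]
}}

```text
time: 40.5
ee_pos: [0.4827, 0.1366, 0.0813]
tcp_rot: [180.0, 0.1, 173.7]
wrist_force: [5.1, -1.3, 2.7]
opening: 0.0223
grasp_force: 99.1
```

Run:
```python
from h import *
go(.482,.137,.0826,175.1);print(bot.get_obs()['torque'])
```

```text
t 40.5 at [0.4827 0.1366 0.0813] [1.7999e+02 9.0000e-02 1.7371e+02] op 0.0223 F [ 5.1 -1.3  2.7]
lin [-0.04  0.02  0.07] tilt [ 0.    0.01 -0.  ] rz 0.17 j6end 21.0
[-0.5465617  -1.21017566  0.70424725]
```

>>> {"name": "carry_out", "arguments": {
  "linear": [
    [0,0,0],
    [0,0,0],
    [0,0,0],
    [0,0,0],
    [0,0,0.5],
    [0,0,1],
    [0,0,1],
    [0,0,1],
    [-1,0,1],
    [-1,0,0.5],
    [0,0,0],
    [0,0,0]
  ],
  "rotation": [
    [0,0,0],
    [0,0,0],
    [0,0,0],
    [0,0,0],
    [0,0,0],
    [0,0,0],
    [0,0,0],
    [0,0,0],
    [0,0,0],
    [0,0,0],
    [0,0,0],
    [0,0,0]
  ],
  "grip": [0.2,0,-0.3,-0.3,-0.3,-0.3,-0.3,-0.3,-0.3,-0.3,-0.3,-0.3]
}}

```text
time: 41.7
ee_pos: [0.4422, 0.1367, 0.1817]
tcp_rot: [180.0, 0.1, 173.7]
wrist_force: [-0.1, -0.3, 0.3]
opening: 0.0558
grasp_force: 0.0
```

Run:
```python
from h import *
go(.441,.301,.2,175.1)
m,im=snap('w16')
# template check of head pose: hough of dark recess (r 42) & cap at several z; lines of bar
for z in(.065,.070,.074):
    t=topdown(m,im,.482,.137,z,.075,.00025);g=cv2.medianBlur(cv2.cvtColor(t,cv2.COLOR_BGR2GRAY),7)
    h=cv2.HoughCircles(g,cv2.HOUGH_GRADIENT,1,300,param1=120,param2=20,minRadius=150,maxRadius=185)
    print(z,[(round(.557-v*.00025,4),round(.212-u*.00025,4),r*.25) for u,v,r in h[0][:1]] if h is not None else None)
cv2.imwrite('pics/z16.png',topdown(m,im,.482,.137,.095,.075,.00025))
t=topdown(m,im,.482,.137,.095,.03,.0002);g=cv2.cvtColor(t,cv2.COLOR_BGR2GRAY)
k=cv2.inRange(g,200,255);k=cv2.morphologyEx(k,cv2.MORPH_OPEN,np.ones((9,9)))
c=max(cv2.findContours(k,cv2.RETR_EXTERNAL,cv2.CHAIN_APPROX_NONE)[0],key=cv2.contourArea)
(u,v),s,a=cv2.minAreaRect(c);print('bar',.512-v*.0002,.167-u*.0002,np.array(s)*.2,a)
```

```text
t 41.7 at [0.4422 0.1367 0.1817] [1.7996e+02 8.0000e-02 1.7373e+02] op 0.0558 F [-0.1 -0.3  0.3]
lin [-0.06  8.21  0.91] tilt [-0.    0.01 -0.  ] rz 0.17 j6end 39.0
0.065 [(np.float32(0.4834), np.float32(0.1364), np.float32(41.65))]
0.07 [(np.float32(0.4811), np.float32(0.1364), np.float32(41.05))]
0.074 [(np.float32(0.4789), np.float32(0.1369), np.float32(40.325))]
bar 0.48210000000000003 0.1371 [59.8 59.8] 90.0
```

>>> {"name": "carry_out", "arguments": {
  "linear": [
    [0.07,0.84,0],
    [0.07,0.84,0],
    [0.07,0.84,0],
    [0.07,0.84,0],
    [0.07,0.84,0],
    [0.07,0.84,0],
    [0.07,0.84,0],
    [0.07,0.84,0],
    [0.07,0.84,0],
    [0.07,0.84,0],
    [0,0,0],
    [0,0,0]
  ],
  "rotation": [
    [0,0,0],
    [0,0,0],
    [0,0,0],
    [0,0,0],
    [0,0,0],
    [0,0,0],
    [0,0,0],
    [0,0,0],
    [0,0,0],
    [0,0,0],
    [0,0,0],
    [0,0,0]
  ],
  "grip": [1,1,1,1,1,1,1,1,1,1,1,1],
  "grip_force": 60
}}

```text
time: 42.95
ee_pos: [0.4559, 0.305, 0.1808]
tcp_rot: [-180.0, -0.0, 173.8]
wrist_force: [0.2, -0.0, -0.2]
opening: -0.0
grasp_force: 0.0
```

Run:
```python
from h import *
go(.456,.305,.09,173.7)
m,im=snap('w17')
C={}
for n in('w16','w17'):
    mm,ii=load(n)
    for z in(.065,.070):
        t=topdown(mm,ii,.482,.137,z,.075,.00025);g=cv2.medianBlur(cv2.cvtColor(t,cv2.COLOR_BGR2GRAY),7)
        h=cv2.HoughCircles(g,cv2.HOUGH_GRADIENT,1,300,param1=120,param2=15,minRadius=155,maxRadius=180)
        print(n,z,[(round(.557-v*.00025,4),round(.212-u*.00025,4),r*.25) for u,v,r in h[0][:1]] if h is not None else None)
    t=topdown(mm,ii,.456,.305,.077,.06,.0004);g=cv2.cvtColor(t,cv2.COLOR_BGR2GRAY);k=cv2.inRange(g,0,55);k=cv2.morphologyEx(k,cv2.MORPH_CLOSE,np.ones((9,9)))
    k=cv2.morphologyEx(k,cv2.MORPH_OPEN,np.ones((25,25)))
    for c in cv2.findContours(k,cv2.RETR_EXTERNAL,cv2.CHAIN_APPROX_NONE)[0]:
        (u,v),s,a=cv2.minAreaRect(c);print(n,'dark',round(.516-v*.0004,4),round(.365-u*.0004,4),np.round(np.array(s)*.4,1),round(a,1))
```

```text
t 42.95 at [0.4559 0.305  0.1808] [-1.7998e+02 -2.0000e-02  1.7377e+02] op -0.0 F [ 0.2 -0.  -0.2]
lin [ 0.01  0.   -4.54] tilt [ 0. -0. -0.] rz -0.01 j6end 40.0
w16 0.065 [(np.float32(0.4834), np.float32(0.1364), np.float32(41.65))]
w16 0.07 [(np.float32(0.4811), np.float32(0.1364), np.float32(41.05))]
w16 dark 0.4642 0.2999 [65.7 55.4] 4.5
w17 0.065 [(np.float32(0.4831), np.float32(0.1366), np.float32(41.675))]
w17 0.07 [(np.float32(0.4811), np.float32(0.1399), np.float32(40.85))]
w17 dark 0.437 0.2802 [19.6 12.8] 90.0
w17 dark 0.472 0.2958 [36.  25.6] 90.0
w17 dark 0.5124 0.2792 [ 7.2 10. ] 90.0
w17 dark 0.5128 0.3176 [ 6.4 10. ] 90.0
```

The head is confirmed locked: two views triangulate the cap top at z≈65 mm, so the origin is at about 37 mm, centred. Pressing the treadle.

>>> {"name": "carry_out", "arguments": {
  "linear": [
    [0,-0.1,-0.6],
    [0,0,-1],
    [0,0,-1],
    [0,0,-1],
    [0,0,-0.7],
    [0,0,0],
    [0,0,-0.25],
    [0,0,-0.25],
    [0,0,-0.25],
    [0,0,0]
  ],
  "rotation": [
    [0,0,0],
    [0,0,0],
    [0,0,0],
    [0,0,0],
    [0,0,0],
    [0,0,0],
    [0,0,0],
    [0,0,0],
    [0,0,0],
    [0,0,0]
  ],
  "grip": [1,1,1,1,1,1,1,1,1,1]
}}

```text
time: 44.0
ee_pos: [0.4559, 0.3029, 0.0804]
tcp_rot: [179.9, -0.0, 173.7]
wrist_force: [-3.3, -0.5, 6.9]
opening: -0.0001
grasp_force: 2.7
```

>>> {"name": "carry_out", "arguments": {
  "linear": [
    [0,0,-0.25],
    [0,0,-0.25],
    [0,0,-0.25],
    [0,0,-0.25],
    [0,0,0]
  ],
  "rotation": [
    [0,0,0],
    [0,0,0],
    [0,0,0],
    [0,0,0],
    [0,0,0]
  ],
  "grip": [1,1,1,1,1]
}}

```text
time: 44.5
ee_pos: [0.4552, 0.3032, 0.0611]
tcp_rot: [179.9, -0.1, 173.8]
wrist_force: [-9.1, -0.5, 12.2]
opening: 0.0001
grasp_force: 6.4
```

>>> {"name": "carry_out", "arguments": {
  "linear": [
    [0,0,-0.1],
    [0,0,-0.1],
    [0,0,0]
  ],
  "rotation": [
    [0,0,0],
    [0,0,0],
    [0,0,0]
  ],
  "grip": [1,1,1]
}}

```text
time: 44.8
ee_pos: [0.4553, 0.3032, 0.0575]
tcp_rot: [179.9, -0.0, 173.8]
wrist_force: [-10.1, -1.0, 13.3]
opening: -0.0
grasp_force: 7.1
```

>>> {"name": "carry_out", "arguments": {
  "linear": [
    [0,0,-0.1],
    [0,0,0]
  ],
  "rotation": [
    [0,0,0],
    [0,0,0]
  ],
  "grip": [1,1]
}}

```text
time: 45.0
ee_pos: [0.4554, 0.3032, 0.0563]
tcp_rot: [179.9, -0.0, 173.8]
wrist_force: [-10.4, -1.8, 16.3]
opening: -0.0
grasp_force: 8.9
```

>>> {"name": "carry_out", "arguments": {
  "linear": [
    [0,0,-0.08],
    [0,0,0],
    [0,0,0],
    [0,0,0],
    [0,0,0]
  ],
  "rotation": [
    [0,0,0],
    [0,0,0],
    [0,0,0],
    [0,0,0],
    [0,0,0]
  ],
  "grip": [1,1,1,1,1]
}}

```text
time: 45.5
ee_pos: [0.4555, 0.3033, 0.0559]
tcp_rot: [179.9, 0.0, 173.8]
wrist_force: [-14.2, -4.6, 26.8]
opening: -0.0001
grasp_force: 14.3
```

The treadle is at its stop and was held there. Now back up and over to the head.

>>> {"name": "carry_out", "arguments": {
  "linear": [
    [0,0,0.3],
    [0,0,0.4],
    [0,0,0.5],
    [0,0,0.6],
    [0,0,1],
    [0,0,1],
    [0,0,1],
    [0,0,1],
    [0,0,0.5],
    [0,0,0]
  ],
  "rotation": [
    [0,0,0],
    [0,0,0],
    [0,0,0],
    [0,0,0],
    [0,0,0],
    [0,0,0],
    [0,0,0],
    [0,0,0],
    [0,0,0],
    [0,0,0]
  ],
  "grip": [1,1,1,1,1,1,1,1,1,1]
}}

```text
time: 46.5
ee_pos: [0.4566, 0.3029, 0.1798]
tcp_rot: [179.9, 0.1, 173.7]
wrist_force: [-0.8, 0.4, 0.3]
opening: -0.0001
grasp_force: 0.0
```

>>> {"name": "carry_out", "arguments": {
  "linear": [
    [0.13,-0.83,0],
    [0.13,-0.83,0],
    [0.13,-0.83,0],
    [0.13,-0.83,0],
    [0.13,-0.83,0],
    [0.13,-0.83,0],
    [0.13,-0.83,0],
    [0.13,-0.83,0],
    [0.13,-0.83,0],
    [0.13,-0.83,0],
    [0,0,0],
    [0,0,0]
  ],
  "rotation": [
    [0,0,0],
    [0,0,0],
    [0,0,0],
    [0,0,0],
    [0,0,0],
    [0,0,0],
    [0,0,0],
    [0,0,0],
    [0,0,0],
    [0,0,0],
    [0,0,0],
    [0,0,0]
  ],
  "grip": [-0.3,-0.3,-0.3,-0.3,-0.3,-0.3,-0.3,-0.3,-0.3,-0.3,-0.3,-0.3]
}}

```text
time: 47.7
ee_pos: [0.4818, 0.1357, 0.1782]
tcp_rot: [180.0, -0.0, 173.6]
wrist_force: [0.5, -0.1, -0.3]
opening: 0.056
grasp_force: 0.0
```

Run:
```python
from h import *
go(.4827,.1366,.0826,173.9)
m,im=snap('w18')
t=topdown(m,im,.482,.137,.065,.075,.00025);g=cv2.medianBlur(cv2.cvtColor(t,cv2.COLOR_BGR2GRAY),7)
h=cv2.HoughCircles(g,cv2.HOUGH_GRADIENT,1,300,param1=120,param2=15,minRadius=155,maxRadius=180)
print([(round(.557-v*.00025,4),round(.212-u*.00025,4),r*.25) for u,v,r in h[0][:1]])
```

```text
t 47.7 at [0.4818 0.1357 0.1782] [ 1.7999e+02 -2.0000e-02  1.7362e+02] op 0.056 F [ 0.5 -0.1 -0.3]
lin [ 0.04  0.05 -4.78] tilt [-0. -0.  0.] rz 0.04 j6end 22.0
[(np.float32(0.4829), np.float32(0.1364), np.float32(41.55))]
```

>>> {"name": "carry_out", "arguments": {
  "linear": [
    [0.04,0.04,-0.6],
    [0,0,-1],
    [0,0,-1],
    [0,0,-1],
    [0,0,-0.8],
    [0,0,-0.35],
    [0,0,0],
    [0,0,0]
  ],
  "rotation": [
    [0,0,0],
    [0,0,0],
    [0,0,0],
    [0,0,0],
    [0,0,0],
    [0,0,0],
    [0,0,0],
    [0,0,0]
  ],
  "grip": [-0.3,-0.3,-0.3,-0.3,-0.3,-0.3,-0.3,-0.3],
  "grip_force": 100
}}

```text
time: 48.55
ee_pos: [0.4829, 0.1377, 0.0838]
tcp_rot: [180.0, 0.0, 173.7]
wrist_force: [0.8, -0.0, 0.4]
opening: 0.0557
grasp_force: 0.0
```

>>> {"name": "carry_out", "arguments": {
  "linear": [
    [0,0,0],
    [0,0,0],
    [0,0,0],
    [0,0,0],
    [0,0,0],
    [0,0,0],
    [0,0,0],
    [0,0,0]
  ],
  "rotation": [
    [0,0,0],
    [0,0,0],
    [0,0,0],
    [0,0,0],
    [0,0,0],
    [0,0,0],
    [0,0,0],
    [0,0,0]
  ],
  "grip": [0.5,0.5,0.6,0.6,0.6,0.6,0.6,0.6],
  "grip_force": 100
}}

```text
time: 49.35
ee_pos: [0.4832, 0.1373, 0.0842]
tcp_rot: [180.0, 0.1, 173.7]
wrist_force: [-0.5, -2.4, 5.6]
opening: 0.0222
grasp_force: 99.3
```

>>> {"name": "carry_out", "arguments": {
  "linear": [
    [0,0,-0.1],
    [0,0,-0.1],
    [0,0,0]
  ],
  "rotation": [
    [0,0,0],
    [0,0,0],
    [0,0,0]
  ],
  "grip": [0.6,0.6,0.6]
}}

```text
time: 49.65
ee_pos: [0.4832, 0.1373, 0.0804]
tcp_rot: [180.0, 0.1, 173.7]
wrist_force: [-2.2, -2.8, 7.6]
opening: 0.0219
grasp_force: 99.7
```

>>> {"name": "carry_out", "arguments": {
  "linear": [
    [0,0,-0.05],
    [0,0,0],
    [0,0,0],
    [0,0,0],
    [0,0,0]
  ],
  "rotation": [
    [0,0,0],
    [0,0,0],
    [0,0,0.3],
    [0,0,0.4],
    [0,0,0]
  ],
  "grip": [0.6,0.6,0.6,0.6,0.6]
}}

```text
time: 50.15
ee_pos: [0.4834, 0.1376, 0.0797]
tcp_rot: [180.0, 0.1, 179.4]
wrist_force: [-1.4, -0.9, 7.5]
opening: 0.0218
grasp_force: 99.8
```

Run:
```python
from h import *
go(.4827,.1366,.0794,235);print(bot.get_obs()['torque'])
```

```text
t 50.15 at [0.4834 0.1376 0.0797] [1.7995e+02 1.2000e-01 1.7942e+02] op 0.0218 F [-1.4 -0.9  7.5]
lin [-0.04 -0.05 -0.02] tilt [-0.01  0.01 -0.  ] rz 6.95 j6end -39.0
[-0.03295113  0.29160003 -0.05562837]
```

>>> {"name": "carry_out", "arguments": {
  "linear": [
    [0,0,-0.02],
    [0,0,0],
    [0,0,0],
    [0,0,0]
  ],
  "rotation": [
    [0,0,0.4],
    [0,0,0.4],
    [0,0,0.4],
    [0,0,0]
  ],
  "grip": [0.6,0.6,0.6,0.6]
}}

```text
time: 50.55
ee_pos: [0.4836, 0.1378, 0.0794]
tcp_rot: [179.9, 0.1, -171.0]
wrist_force: [-0.4, 1.3, 8.8]
opening: 0.0216
grasp_force: 99.9
```

Run:
```python
from h import *
go(.4827,.1366,.0794,235);print(bot.get_obs()['torque'])
```

```text
t 50.55 at [0.4836 0.1378 0.0794] [ 1.7995e+02  1.5000e-01 -1.7097e+02] op 0.0216 F [-0.4  1.3  8.8]
lin [-0.04 -0.06 -0.  ] tilt [-0.01  0.02 -0.  ] rz 5.75 j6end -39.0
[ 0.08261709  0.17174508 -0.04156591]
```

Turning freely. I'll continue to 60° and then lift.

>>> {"name": "carry_out", "arguments": {
  "linear": [
    [0,0,0],
    [0,0,0],
    [0,0,0],
    [0,0,0],
    [0,0,0],
    [0,0,0],
    [0,0,0],
    [0,0,0],
    [0,0,0],
    [0,0,0],
    [0,0,0]
  ],
  "rotation": [
    [0,0,0.57],
    [0,0,0.57],
    [0,0,0.57],
    [0,0,0.57],
    [0,0,0.57],
    [0,0,0.57],
    [0,0,0.57],
    [0,0,0.57],
    [0,0,0.57],
    [0,0,0.57],
    [0,0,0]
  ],
  "grip": [0.6,0.6,0.6,0.6,0.6,0.6,0.6,0.6,0.6,0.6,0.6]
}}

```text
time: 51.65
ee_pos: [0.4836, 0.1379, 0.0795]
tcp_rot: [-179.9, 0.1, -125.3]
wrist_force: [-0.3, -0.0, 8.0]
opening: 0.0219
grasp_force: 99.8
```

>>> {"name": "carry_out", "arguments": {
  "linear": [
    [0,0,0.1],
    [0,0,0.2],
    [0,0,0.2],
    [0,0,0.3],
    [0,0,0]
  ],
  "rotation": [
    [0,0,0],
    [0,0,0],
    [0,0,0],
    [0,0,0],
    [0,0,0]
  ],
  "grip": [0.6,0.6,0.6,0.6,0.6]
}}

```text
time: 52.15
ee_pos: [0.4826, 0.1373, 0.0941]
tcp_rot: [180.0, -0.0, -125.5]
wrist_force: [-0.2, 0.5, -3.5]
opening: 0.0218
grasp_force: 98.4
```

Run:
```python
from h import *
go(.415,-.388,.15,197);print(bot.get_obs()['torque'])
```

```text
t 52.15 at [0.4826 0.1373 0.0941] [ 1.7998e+02 -3.0000e-02 -1.2548e+02] op 0.0218 F [-0.2  0.5 -3.5]
lin [ -3.38 -26.26   2.79] tilt [ 0. -0.  0.] rz -4.69 j6end -60.0
[ 0.03389599  0.02024483 -0.00850944]
```

>>> {"name": "carry_out", "arguments": {
  "linear": [
    [0,0,0.5],
    [0,0,1],
    [0,0,1],
    [0,-0.3,0.3],
    [-0.13,-1,0],
    [-0.13,-1,0],
    [-0.13,-1,0],
    [-0.13,-1,0],
    [-0.13,-1,0],
    [-0.13,-1,0],
    [-0.13,-1,0],
    [-0.13,-1,0]
  ],
  "rotation": [
    [0,0,0],
    [0,0,0],
    [0,0,0],
    [0,0,0],
    [0,0,-0.18],
    [0,0,-0.18],
    [0,0,-0.18],
    [0,0,-0.18],
    [0,0,-0.18],
    [0,0,-0.18],
    [0,0,-0.18],
    [0,0,-0.18]
  ],
  "grip": [0.6,0.6,0.6,0.6,0.6,0.6,0.6,0.6,0.6,0.6,0.6,0.6]
}}

```text
time: 53.35
ee_pos: [0.4613, -0.0298, 0.1493]
tcp_rot: [180.0, -0.1, -137.1]
wrist_force: [0.1, 0.3, -3.5]
opening: 0.0218
grasp_force: 98.6
```

>>> {"name": "carry_out", "arguments": {
  "linear": [
    [-0.13,-1,0],
    [-0.13,-1,0],
    [-0.13,-1,0],
    [-0.13,-1,0],
    [-0.13,-1,0],
    [-0.13,-1,0],
    [-0.13,-1,0],
    [-0.13,-1,0],
    [-0.13,-1,0],
    [-0.13,-1,0],
    [-0.13,-1,0],
    [-0.13,-1,0]
  ],
  "rotation": [
    [0,0,-0.18],
    [0,0,-0.18],
    [0,0,-0.18],
    [0,0,-0.18],
    [0,0,-0.18],
    [0,0,-0.18],
    [0,0,-0.18],
    [0,0,-0.18],
    [0,0,-0.18],
    [0,0,-0.18],
    [0,0,-0.18],
    [0,0,-0.18]
  ],
  "grip": [0.6,0.6,0.6,0.6,0.6,0.6,0.6,0.6,0.6,0.6,0.6,0.6]
}}

```text
time: 54.55
ee_pos: [0.4299, -0.2695, 0.1492]
tcp_rot: [179.9, -0.1, -154.4]
wrist_force: [0.3, 0.9, -3.8]
opening: 0.0216
grasp_force: 98.5
```

>>> {"name": "carry_out", "arguments": {
  "linear": [
    [-0.13,-1,0],
    [-0.13,-1,0],
    [-0.13,-1,0],
    [-0.13,-1,0],
    [-0.13,-1,0],
    [-0.13,-1,0],
    [0,0,0],
    [0,0,0]
  ],
  "rotation": [
    [0,0,-0.18],
    [0,0,-0.18],
    [0,0,-0.18],
    [0,0,-0.18],
    [0,0,-0.18],
    [0,0,-0.18],
    [0,0,0],
    [0,0,0]
  ],
  "grip": [0.6,0.6,0.6,0.6,0.6,0.6,0.6,0.6]
}}

```text
time: 55.35
ee_pos: [0.4147, -0.3889, 0.1494]
tcp_rot: [179.9, -0.0, -163.0]
wrist_force: [-0.2, 0.1, -3.7]
opening: 0.0219
grasp_force: 98.8
```

Run:
```python
from h import *
go(.415,-.388,.0475,197)
```

```text
t 55.35 at [ 0.4147 -0.3889  0.1494] [ 1.7993e+02 -3.0000e-02 -1.6297e+02] op 0.0219 F [-0.2  0.1 -3.7]
lin [ 0.02  0.05 -5.09] tilt [-0.01 -0.01  0.  ] rz -0.0 j6end -60.0
```

>>> {"name": "carry_out", "arguments": {
  "linear": [
    [0,0,-0.6],
    [0,0,-1],
    [0,0,-1],
    [0,0,-1],
    [0,0,-0.8],
    [0,0,-0.4],
    [0,0,-0.1],
    [0,0,0]
  ],
  "rotation": [
    [0,0,0],
    [0,0,0],
    [0,0,0],
    [0,0,0],
    [0,0,0],
    [0,0,0],
    [0,0,0],
    [0,0,0]
  ],
  "grip": [0.6,0.6,0.6,0.6,0.6,0.6,0.6,0.6]
}}

```text
time: 56.15
ee_pos: [0.4153, -0.3884, 0.0521]
tcp_rot: [-180.0, -0.0, -162.9]
wrist_force: [-0.2, -0.3, -3.7]
opening: 0.0217
grasp_force: 98.8
```

>>> {"name": "carry_out", "arguments": {
  "linear": [
    [0,0,-0.08],
    [0,0,0]
  ],
  "rotation": [
    [0,0,0],
    [0,0,0]
  ],
  "grip": [0.6,0.6]
}}

```text
time: 56.35
ee_pos: [0.4155, -0.3888, 0.051]
tcp_rot: [-180.0, 0.0, -162.9]
wrist_force: [-0.3, -0.4, -3.6]
opening: 0.022
grasp_force: 98.8
```

>>> {"name": "carry_out", "arguments": {
  "linear": [
    [0,0,-0.06],
    [0,0,0]
  ],
  "rotation": [
    [0,0,0],
    [0,0,0]
  ],
  "grip": [0.6,0.6]
}}

```text
time: 56.55
ee_pos: [0.4152, -0.3887, 0.0493]
tcp_rot: [-180.0, 0.0, -162.9]
wrist_force: [0.4, -0.8, -3.6]
opening: 0.0214
grasp_force: 98.8
```

>>> {"name": "carry_out", "arguments": {
  "linear": [
    [0,0,-0.06],
    [0,0,-0.03],
    [0,0,0]
  ],
  "rotation": [
    [0,0,0],
    [0,0,0],
    [0,0,0]
  ],
  "grip": [0.6,0.6,0.6]
}}

```text
time: 56.85
ee_pos: [0.4154, -0.3889, 0.0482]
tcp_rot: [-179.9, 0.0, -162.9]
wrist_force: [-0.9, -0.6, 3.9]
opening: 0.0219
grasp_force: 99.8
```

>>> {"name": "carry_out", "arguments": {
  "linear": [
    [0,0,-0.04],
    [0,0,0]
  ],
  "rotation": [
    [0,0,0],
    [0,0,0]
  ],
  "grip": [0.6,0.6]
}}

```text
time: 57.05
ee_pos: [0.4154, -0.3891, 0.048]
tcp_rot: [-179.9, 0.0, -162.9]
wrist_force: [-2.8, -0.7, 8.7]
opening: 0.0218
grasp_force: 100.6
```

The head is on the bench. I'll release it, rise and check.

>>> {"name": "carry_out", "arguments": {
  "linear": [
    [0,0,0.05],
    [0,0,0],
    [0,0,0],
    [0,0,0],
    [0,0,0.5],
    [0,0,1],
    [0,0,1],
    [0,0,1],
    [0,0,1],
    [0,0,1],
    [0,0,1],
    [0,0,0]
  ],
  "rotation": [
    [0,0,0],
    [0,0,0],
    [0,0,0],
    [0,0,0],
    [0,0,0],
    [0,0,0],
    [0,0,0],
    [0,0,0],
    [0,0,0],
    [0,0,0],
    [0,0,0],
    [0,0,0]
  ],
  "grip": [0.3,0,-0.3,-0.3,-0.3,-0.3,-0.3,-0.3,-0.3,-0.3,-0.3,-0.3]
}}

```text
time: 58.25
ee_pos: [0.416, -0.3894, 0.1812]
tcp_rot: [-179.8, 0.1, -162.9]
wrist_force: [0.3, -0.3, 1.0]
opening: 0.0556
grasp_force: 0.0
```

>>> {"name": "carry_out", "arguments": {
  "linear": [
    [0,1,0.5],
    [0,1,0.5],
    [0,1,0.5],
    [0,1,0.5],
    [0,1,0.5],
    [0,1,0],
    [0,1,0],
    [0,1,0],
    [0,1,0],
    [0,1,0],
    [0,1,0],
    [0,0,0]
  ],
  "rotation": [
    [0,0,-0.2],
    [0,0,-0.2],
    [0,0,-0.2],
    [0,0,-0.2],
    [0,0,-0.2],
    [0,0,-0.2],
    [0,0,-0.2],
    [0,0,-0.2],
    [0,0,-0.2],
    [0,0,-0.2],
    [0,0,-0.2],
    [0,0,0]
  ],
  "grip": [-0.3,-0.3,-0.3,-0.3,-0.3,-0.3,-0.3,-0.3,-0.3,-0.3,-0.3,-0.3]
}}

```text
time: 59.45
ee_pos: [0.415, -0.167, 0.2274]
tcp_rot: [180.0, -0.0, 179.5]
wrist_force: [0.2, -0.9, -0.8]
opening: 0.0554
grasp_force: 0.0
```

Run:
```python
from h import *
m,im=snap('w20');o=bot.get_obs();print(o['time'],o['ee_pos'],o['wrist_force'])
for c in((.480,.1023),(.4859,.172),(.448,.1402)):
    try: print(face(m,im,*c,.05,.02),brass(m,im,*c,.05,.022,.022,.0002))
    except Exception as e: print(e)
t=topdown(m,im,.416,-.388,.028,.075,.00025);g=cv2.medianBlur(cv2.cvtColor(t,cv2.COLOR_BGR2GRAY),7)
h=cv2.HoughCircles(g,cv2.HOUGH_GRADIENT,1,300,param1=120,param2=15,minRadius=155,maxRadius=180)
print([(round(.491-v*.00025,4),round(-.313-u*.00025,4),r*.25) for u,v,r in h[0][:1]])
print('board brass',brass(m,im,.46,-.16,.028,.08,.1))
```

```text
59.5 [ 0.41514607 -0.16797442  0.2273983 ] [-0.00395455 -0.9277252   0.15510329]
(0.4791, 0.1016, 22.3, 23.3, 3.8) [(0.4783, 0.1001, 25.5, 24.4, np.float32(-4.6), 0.91)]
(0.485, 0.1714, 22.6, 23.0, 4.8) [(0.4843, 0.1695, 26.0, 24.5, np.float32(-3.0), 0.91)]
(0.4472, 0.1393, 24.4, 23.0, 90.0) [(0.4464, 0.1375, 27.0, 25.2, np.float32(-19.4), 0.77)]
[(np.float32(0.4151), np.float32(-0.3899), np.float32(41.825))]
board brass []
```

```bash
python3 -c "
from workcell import bot
print(bot.job_done())"
```

```text
the job is handed in; nothing more can be done
None
```

I handed the job in at about 60 s, but the system returned no verdict. All three blanks present (two squares, one disc) lie home in the die by the last camera check. I locked the head, pressed the treadle to its stop and released it, then unlocked the head and stood it on the bench right of the board.

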